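# Clear chips, load the gauging carriage, push it home

### The job

Hold the scraper block and wipe every loose chip off the bare carriage plate, over its open front edge into the chip trough, never touching the sharp chips with the fingers. Only when the plate is clean, lay all the connecting rods (flat) and bearing caps (on their feet) on it, none on top of another or over the rim, and only when all are loaded push the carriage fully home against its stop, which you can feel. Leave the scraper standing upright on its black pad, and leave the setting rings and the dial indicator where they are.

Things in the scene. Friction and masses are not known exactly. Their poses are not given: they have to be found in the camera images.
- carriage (a joint): the sliding carriage of the gauging fixture: 0 = drawn back, 0.09 (m) = home, hard against its stop. It slides in a straight line along +y of plate (to the robot's left), with about 4 N of friction, and stays where it is left
- plate (a point): on the carriage: centre of the upper face of its flat bare-metal plate (50 mm above the table). The clear face is 193 mm along its x by 280 mm along its y. A yellow rim 14 mm high and 6 mm thick bounds it at +x (inner face at +95 mm) and at both y ends (inner faces at +-140 mm). The edge at x = -98 mm, towards the robot, is open and drops into the trough. z is up
- handle (a point): on the carriage: grip point of the red upright paddle on its -y end, 12 mm thick along the carriage's y, 50 mm wide along x, its top on this point (60 mm above the plate face). The free gap between paddle and carriage rim is 39 mm; the paddle's bracket is below plate level
- trough (a point): on the blue fixture bed: centre of the inner floor of the chip trough, 5 mm above the table, parallel to the plate's open edge. Inside it is 67 mm across (x) and 420 mm long (y). Its outer walls end 44 mm above the table, 6 mm below the plate face, so that a scraper at plate level passes over them
- scraper: scraper block, origin at the centre of its underside: orange base with black lower edge, 40 mm along x, 130 mm along y, 25 mm high; on it a black upright grip, 26 mm thick along x, 90 mm along y, from 25 to 80 mm above the underside. About 350 g; symmetric
- pad: flat black rubber pad fixed to the table, the scraper's place: 75 mm along x, 160 mm along y, 4 mm thick; origin at the centre of its underside
- rod1: dark steel connecting rod lying flat, 150 mm long along its x, 22 mm high, about 400 g; origin on its underside at mid-length. Big end (50 mm diameter, with 52 mm wide lugs along y) centred at x = -50 mm, small end (30 mm) at x = +60 mm; between them (x from -25 to +45 mm) a shank 18 mm wide whose top is 20 mm up. May be absent
- rod1_big (a point): centre of the big end of rod1, on its underside
- rod1_small (a point): centre of the small end of rod1, on its underside
- rod2: dark steel connecting rod lying flat, 150 mm long along its x, 22 mm high, about 400 g; origin on its underside at mid-length. Big end (50 mm diameter, with 52 mm wide lugs along y) centred at x = -50 mm, small end (30 mm) at x = +60 mm; between them (x from -25 to +45 mm) a shank 18 mm wide whose top is 20 mm up. May be absent
- rod2_big (a point): centre of the big end of rod2, on its underside
- rod2_small (a point): centre of the small end of rod2, on its underside
- rod3: dark steel connecting rod lying flat, 150 mm long along its x, 22 mm high, about 400 g; origin on its underside at mid-length. Big end (50 mm diameter, with 52 mm wide lugs along y) centred at x = -50 mm, small end (30 mm) at x = +60 mm; between them (x from -25 to +45 mm) a shank 18 mm wide whose top is 20 mm up. May be absent
- rod3_big (a point): centre of the big end of rod3, on its underside
- rod3_small (a point): centre of the small end of rod3, on its underside
- cap1: bright steel bearing cap standing on its two feet like a small arch: 72 mm along x, 28 mm thick along y, 34 mm high, two bolt heads 4 mm higher; 200 g; origin at the centre of its underside. May be absent
- cap2: bright steel bearing cap standing on its two feet like a small arch: 72 mm along x, 28 mm thick along y, 34 mm high, two bolt heads 4 mm higher; 200 g; origin at the centre of its underside. May be absent
- chip1: loose sharp blue metal chip, a bent piece about 36 x 18 mm and 8 mm high, 15 g; origin at the middle of its underside. May be absent
- chip2: loose sharp blue metal chip, a bent piece about 36 x 18 mm and 8 mm high, 15 g; origin at the middle of its underside. May be absent
- chip3: loose sharp blue metal chip, a bent piece about 36 x 18 mm and 8 mm high, 15 g; origin at the middle of its underside. May be absent
- chip4: loose sharp blue metal chip, a bent piece about 36 x 18 mm and 8 mm high, 15 g; origin at the middle of its underside. May be absent
- ring_a: dark setting ring, 68 mm diameter, 30 mm high, bystander; origin at the centre of its underside
- ring_b: bright setting ring, 84 mm diameter, 26 mm high, bystander; origin at the centre of its underside
- indicator: round dial indicator lying on its back, 58 mm diameter, 20 mm high, bystander; its 50 mm stem points along its x; origin at the centre of the round case's underside
Things that resemble listed ones, but are neither listed nor needed, are in the scene too. What is shaped like the scraper but red is not meant.

How it is judged:
By the outcome, as a careful person would: the job done as asked, in the order asked, and still so for the second after the job is handed in, with the robot touching nothing.
Of rod1, rod2, rod3, cap1, cap2 only 3 to 5 are there at a start; the rules pass over those that are not, and their reading is None.
Of chip1, chip2, chip3, chip4 only 3 to 4 are there at a start; the rules pass over those that are not, and their reading is None.
At some moment in a run one of rod1, rod2, rod3, scraper may be knocked a few centimetres aside while the robot is not near it.
It also fails if it takes over 208 s, if anything falls off the work surface, if the arm or the gripper's body presses on something with over 40 N, if the wrist force passes 120 N, or if a joint passes its speed limit or range.

### The arm

A 6-joint arm with a two-finger parallel gripper is mounted at the origin on the work surface. World frame = base frame: x ahead of the robot, y to its left, z up, the work surface at z = 0. Lengths are in m, angles in rad, forces in N, time in s.
With the tool pointing down it reaches from about 0.3 to 0.875 m from the base axis. Payload 6.4 kg.
Tool frame: the origin (TCP) lies on the centre line of the jaws, within the pads' length; the fingertips stand 8 mm ahead of it and the grasp point (between the pads) lies 11 mm behind it; z points along the fingers, y is the line along which they close (so a half turn about z gives the same grasp; the last joint's range is limited). The gripper opens to 85 mm and grips with 20 to 120 N. Pads are 22 mm wide; open, the fingers measure 114 mm over their backs; the gripper's body (76 mm by 85 mm) begins 54 mm behind the grasp point. The pads swing forward as they close: fully open they stand 13 mm farther back than shut.
Start: joints at [0.976, 0.181, 1.607, -0, 1.354, -0.206], TCP at [0.218, 0.532, 0.239] pointing down, gripper open.
Joint ranges: [-2.99, 2.99], [-0.89, 2.07], [0.3, 2.58], [-1.14, 4.28], [0, 2.63], [-3.12, 3.12]. Speed limits (rad/s): [2.57, 2.57, 3.01, 3.14, 3.14, 3.14].

### API

Orientations are given as a unit quaternion [w, x, y, z].
In Python, from bench import ctrl gives the robot as it stands.
- The arm moves only by the shell command python3 -m handwheel 'ROWS' [OPENING]. ROWS is JSON, a list that holds one entry, the list of rows, each a list of 4 numbers: the shift along the tool's x, y, z each as a share of 20 cm, from -1 to 1, then the turn about the tool's z as a share of 1.5 rad, from -1 to 1. In form: [[[x, y, z, twist], ...]]. A call has 1 to 10 rows; each row is the pose to reach, as a shift and turn from the pose commanded when the call began, along the tool's axes at that moment; what a row does not reach only later rows make up. A row lasts 1/8 s, in which the tool goes at most 62.5 mm and 10.7 degrees, less where a joint would pass 70% of its speed; a pose out of reach is approached as far as the arm can. A call with a number of a shift or a turn outside -1 to 1 is refused whole. A call with a gripper value outside its range is refused whole. OPENING is the finger opening in mm, from 0 to 85.4, set as the call begins (- or left out, the last holds). The fingers move at their own pace and stop on an object; the grip force is fixed at half the most. Time passes only in rows, so rows that repeat a pose let the fingers close. It gives the time, the measured TCP pose, the force, the opening and the grip force at its end, in the units of the state.
- ctrl.get_obs(): the state, without advancing time (a new reading comes with each control period).
- ctrl.camera(name): name is "side" or "top" or "wrist"; returns a dict with "color" (420x560x3 uint8, red, green, blue), "range_z" (420x560 float32, m along the optical axis (not along the pixel's ray), 0 where there is no reading), "K" (3x3 intrinsics, pixels), "pose" (4x4, takes a point from camera to world coordinates); the wrist camera has in their place "T_tool_cam" (4x4, takes a point from camera to tool coordinates, whose origin is the TCP and whose axes are the flange's). Camera axes: x right, y down, z forward; pixel columns grow to the right and rows downward; lengths in m; the calibration is good to about 2 mm. A picture is of the moment at which its call begins: read the wrist's pose just before it.
- ctrl.hand_in(): hands the job in; it is judged then, once.
The state is a dict: "time_s": time; "q": joint angles; "dq": joint speeds; "joint_efforts": joint torques, N m; "eef_pos": TCP position; "eef_rot": TCP orientation; "wrist_force": force on the tool from outside, world axes, zero at the start; "torque": the same for the moment, N m; "opening": opening from 0.0 (shut) to 1.0 (fully open); "grasp_force": force on a finger pad.
Only numpy, scipy, OpenCV 4.12 (cv2) and the standard library are available. Lean on these libraries where they do the work, as an engineer would, in place of code of your own. Each camera call takes 0.05 s, during which the arm holds its last target. There are 200 camera calls.

## Working session

There is one attempt and no reset: what is moved stays moved. The work goes in short steps, Python scripts to look and compute and a shell command to move; the robot and the scene stay as the last step left them, time stands still between calls to the robot, and variables do not carry over. Pictures are saved under pics/ and viewed, at most 14 in all, crops included, and the job is handed in when it is done.

```bash
ls; mkdir -p pics; cat > h.py <<'E'
import numpy as np, cv2
from bench import ctrl
from scipy.spatial.transform import Rotation as R
def snap(n,f):
    o=ctrl.get_obs(); c=ctrl.camera(n)
    if 'pose' not in c:
        T=np.eye(4); q=o['eef_rot']; T[:3,:3]=R.from_quat([q[1],q[2],q[3],q[0]]).as_matrix(); T[:3,3]=o['eef_pos']
        c['pose']=T@c['T_tool_cam']
    np.savez('pics/'+f+'.npz',**{k:c[k] for k in('color','range_z','K','pose')})
    cv2.imwrite('pics/'+f+'.png',c['color'][:,:,::-1]); return c
def load(f): return dict(np.load('pics/'+f+'.npz'))
def cloud(c):
    z=c['range_z']; v,u=np.mgrid[:z.shape[0],:z.shape[1]]
    K=c['K']; p=np.stack([(u-K[0,2])/K[0,0]*z,(v-K[1,2])/K[1,1]*z,z],-1)
    w=p@c['pose'][:3,:3].T+c['pose'][:3,3]; w[z==0]=np.nan; return w
def at(c,u,v,zp):
    K=c['K']; d=c['pose'][:3,:3]@np.array([(u-K[0,2])/K[0,0],(v-K[1,2])/K[1,1],1]); o=c['pose'][:3,3]
    return o+d*(zp-o[2])/d[2]
def state():
    o=ctrl.get_obs(); print({k:np.round(o[k],4).tolist() for k in('time_s','q','eef_pos','eef_rot','wrist_force','opening','grasp_force')})
E
python3 - <<'E'
from h import *
state()
c=snap('top','top0'); d=snap('side','side0'); 
cv2.imwrite('pics/top0b.png',cv2.resize(c['color'][:,:,::-1],(800,600),interpolation=cv2.INTER_CUBIC))
print(c['pose'],c['K'])
E
```

```text
pics
{'time_s': 0.0, 'q': [0.9757, 0.1816, 1.608, 0.0, 1.3538, -0.2063], 'eef_pos': [0.2177, 0.5316, 0.2384], 'eef_rot': [-0.0003, 0.1932, 0.9812, -0.0008], 'wrist_force': [0.5836, 0.2564, 0.607], 'opening': 1.0002, 'grasp_force': 0.0}
[[-0.11633803 -0.97064335  0.21051592  0.23793472]
 [-0.9932058   0.11428629 -0.02192886  0.01674318]
 [-0.00277398 -0.21163679 -0.97734445  1.32674884]
 [ 0.          0.          0.          1.        ]] [[504.71315813   0.         282.59340948]
 [  0.         504.71315813 205.21773871]
 [  0.           0.           1.        ]]
```

View pics/top0b.png

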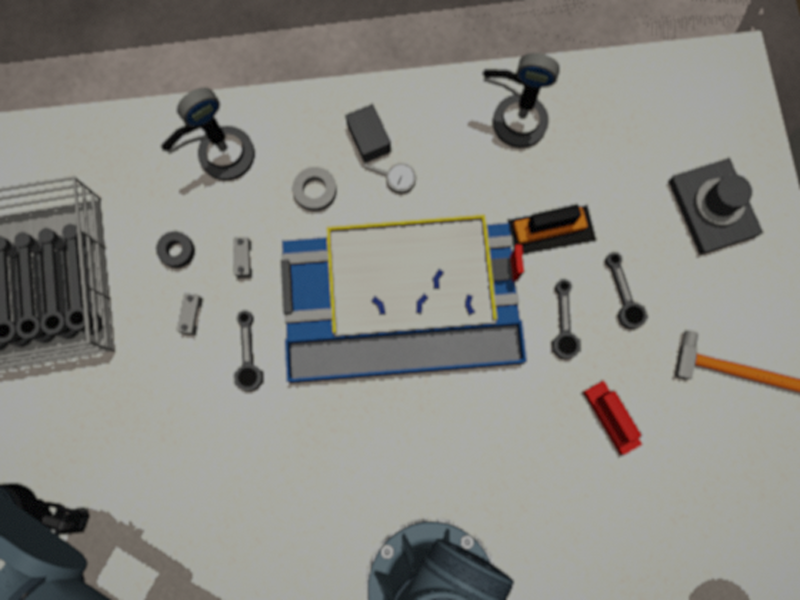

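Top view (800x600 picture). Scraper candidates: the orange block on the black pad (552,228), which matches the description, and the red look-alike (613,418). Rods: (247,350), (566,320) and (627,290); the ones in the basket are not meant. Caps: (242,257) and (188,315). There are four chips: (378,305), (421,303), (437,278) and (470,304).

```bash
python3 - <<'E'
from h import *
c=load('top0'); w=cloud(c); 
hsv=cv2.cvtColor(c['color'],cv2.COLOR_RGB2HSV)
def rep(name,m,lo=None,hi=None):
    p=w[m]; p=p[~np.isnan(p[:,0])]
    if len(p)<5: print(name,len(p));return
    r=cv2.minAreaRect((p[:,:2]*1000).astype(np.float32)); print(name,len(p),'rect c',np.round(r[0],1),'size',np.round(r[1],1),'ang',round(r[2],1),'mean',np.round(p.mean(0),4),'zmax',round(p[:,2].max(),3))
def box(u0,v0,u1,v1):
    m=np.zeros(w.shape[:2],bool); s=.7; m[int(v0*s):int(v1*s),int(u0*s):int(u1*s)]=1; return m
H=hsv[...,0].astype(int);S=hsv[...,1];V=hsv[...,2]; Z=w[...,2]
yel=(H>20)&(H<35)&(S>120)&box(320,205,505,340); rep('yellow',yel)
ys=w[yel]; print('yellow z pct',np.nanpercentile(ys[:,2],[5,50,95]))
pl=box(340,230,485,325)&(S<70); rep('plate',pl&(abs(Z-.05)<.02)); print(np.nanmedian(Z[pl]))
for n,b in dict(c1=(366,290,390,318),c2=(412,290,430,316),c3=(428,266,446,290),c4=(462,292,478,316)).items(): rep(n,box(*b)&(H>100)&(H<135)&(S>90))
for n,b in dict(rodL=(230,305,268,395),rodM=(548,275,584,362),rodR=(602,248,650,332),capA=(228,232,256,282),capB=(174,288,206,340)).items():
    m=box(*b)&(Z>.008); rep(n,m)
    if n[0]=='r':
        p=w[m][:,:2]; mu=p.mean(0); a=np.linalg.svd(p-mu,full_matrices=False)[2][0]; t=(p-mu)@a; print('   dir',np.round(a,3),np.round([t.min(),t.max()],4), 'ends',np.round(mu+a*t.min(),3),np.round(mu+a*t.max(),3))
sc=box(505,195,600,255); rep('orange',sc&(H>8)&(H<20)&(S>150)); rep('grip',sc&(Z>.07)); rep('padscr',sc&(Z>.0015)&(V<60)); rep('handle',box(508,240,528,285)&((H<6)|(H>174))&(S>140)&(Z>.095))
rep('ringa',box(150,225,200,275)&(Z>.015));rep('ringb',box(285,160,340,215)&(Z>.012));rep('ind',box(380,155,420,198)&(Z>.01))
rep('trough',box(280,310,530,390)&(H>100)&(H<125)&(S>150)&(abs(Z-.044)<.008))
print('table z',np.nanmedian(Z[box(300,420,380,480)]))
x=cv2.resize(c['color'][130:185,340:460,::-1],None,fx=6,fy=6,interpolation=cv2.INTER_CUBIC);cv2.imwrite('pics/crop1.png',x)
E
```

```text
yellow 553 rect c [546.3 -30.1] size [297.7 195.8] ang 87.8 mean [ 0.5867 -0.0389  0.0644] zmax 0.072
yellow z pct [0.05968877 0.06458429 0.06932412]
plate 6546 rect c [544.  -28.4] size [266.5 177.2] ang 83.2 mean [ 0.5436 -0.0277  0.0512] zmax 0.064
0.05106119220100458
c1 35 rect c [495.3  34.3] size [28.1 10.5] ang 25.6 mean [0.4953 0.0351 0.0585] zmax 0.063
c2 36 rect c [489.7 -38.9] size [10. 31.] ang 59.0 mean [ 0.4898 -0.0389  0.0588] zmax 0.063
c3 33 rect c [531.  -73.5] size [ 8.9 27.9] ang 68.8 mean [ 0.5306 -0.0738  0.0595] zmax 0.066
c4 32 rect c [ 478.1 -124.2] size [ 9.2 29. ] ang 88.2 mean [ 0.4776 -0.1245  0.0589] zmax 0.065
rodL 642 rect c [449.  286.9] size [166.   52.5] ang 2.1 mean [0.4365 0.2845 0.0219] zmax 0.032
   dir [-1.     0.008] [-0.0966  0.0692] ends [0.533 0.284] [0.367 0.285]
rodM 630 rect c [ 440.8 -303.6] size [ 53.1 155.9] ang 81.2 mean [ 0.426  -0.2988  0.0215] zmax 0.03
   dir [-0.993  0.115] [-0.0927  0.0626] ends [ 0.518 -0.309] [ 0.364 -0.292]
rodR 646 rect c [ 481.8 -424.1] size [ 81.9 157. ] ang 82.0 mean [ 0.467  -0.4193  0.0213] zmax 0.03
 
[... 394 characters left out ...]
-271.6] size [ 52.5 153.6] ang 27.5 mean [ 0.6101 -0.2914  0.0857] zmax 0.117
padscr 859 rect c [ 611.  -295.6] size [ 77.  179.7] ang 8.8 mean [ 0.6042 -0.3047  0.0418] zmax 0.092
handle 100 rect c [ 536.8 -216.9] size [11.7 49.2] ang 86.3 mean [ 0.5369 -0.2156  0.1094] zmax 0.117
ringa 467 rect c [652.8 405.2] size [66.4 66.7] ang 47.6 mean [0.6516 0.4039 0.0294] zmax 0.041
ringb 577 rect c [743.  133.6] size [81.  83.3] ang 84.6 mean [0.7417 0.1341 0.0262] zmax 0.035
ind 364 rect c [754.7 -21.3] size [84.6 58.4] ang 56.9 mean [ 0.7463 -0.0307  0.0212] zmax 0.029
trough 370 rect c [411.1  -2. ] size [422.4  78.8] ang 88.0 mean [0.409  0.0092 0.0428] zmax 0.051
table z 0.0006246931467457362
```

View pics/crop1.png

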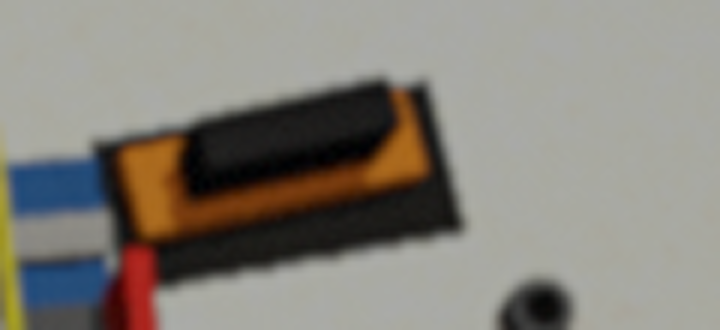

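The close crop shows the orange scraper block with its black grip standing on the black pad, so it is the right one. The red thing at lower left is the carriage handle. Next I refine its pose and work out the first move.

```bash
cat >> h.py <<'E'
def go(*T):
    """each T=(x,y,z,tool-y angle deg); prints rows per call from the last pose (z down tool)"""
    o=ctrl.get_obs(); p=np.array(o['eef_pos']); q=o['eef_rot']; M=R.from_quat([q[1],q[2],q[3],q[0]]).as_matrix()
    a=np.degrees(np.arctan2(M[1,1],M[0,1]))
    print('tilt z',np.round(M[:,2],3),'ang',round(a,1))
    for t in T:
        t=np.array(t,float); 
        d=t[:3]-p; da=(t[3]-a+90)%180-90 if len(t)<5 else t[3]-a
        ar=np.radians(a); ya=np.array([np.cos(ar),np.sin(ar),0]); xa=np.array([-np.sin(ar),np.cos(ar),0])
        s=np.array([d@xa,d@ya,-d[2]])/.2; tw=-np.radians(da)/1.5
        n=max(1,int(np.ceil(np.abs(s).max()-.02)),int(np.ceil(abs(tw)-.02)))
        k=int(np.ceil(max(np.linalg.norm(d)/.0625,abs(da)/10.7)))
        print('->',np.round(t,4),'row',np.round([*s,tw],3).tolist(),'calls',n,'rows>=',k)
        p=t[:3];a=a+da
E
python3 - <<'E'
from h import *
c=load('top0'); w=cloud(c); Z=w[...,2]
hsv=cv2.cvtColor(c['color'],cv2.COLOR_RGB2HSV);H=hsv[...,0].astype(int);S=hsv[...,1];V=hsv[...,2]
m=np.zeros(Z.shape,bool); m[130:180,370:425]=1
g=m&(Z>.079)&(Z<.095)&(V<70); 
for k in(.079,.082):
  p=w[m&(Z>k)&(V<70)]; print(cv2.minAreaRect((p[:,:2]*1000).astype(np.float32)),p.mean(0),np.median(p[:,2]),len(p))
# pad outline by ray/plane z=4mm
pm=(m|np.roll(m,-12,1))&((V<70)|((H>5)&(H<22)&(S>130))); pm[:,:358]=0
n,l,st,ce=cv2.connectedComponentsWithStats(pm.astype(np.uint8)); i=1+np.argmax(st[1:,4]); v,u=np.nonzero(l==i)
q=np.array([at(c,a,b,.004)[:2] for a,b in zip(u,v)])*1000
print(cv2.minAreaRect(q.astype(np.float32)))
for uv in [(340+427/6,130+85/6),(340+462/6,130+228/6),(340+160/6,130+283/6),(340+98/6,130+145/6)]: print('padcorner',at(c,*uv,.004)[:2])
for uv in [(340+430/6,130+180/6),(340+140/6,130+240/6),(340+118/6,130+150/6)]: print('scr base top corner',at(c,*uv,.029)[:2])
# yellow by plane z=.064, trough
y=(H>20)&(H<35)&(S>120); y[:,:230]=0;y[:,353:]=0;y[:145]=0;y[240:]=0
v,u=np.nonzero(y);q=np.array([at(c,a,b,.064)[:2] for a,b in zip(u,v)])*1000; print('yellow',cv2.minAreaRect(q.astype(np.float32)))
go((.35,.3,.25,20),(.5,0,.25,9),(.607,-.296,.25,9),(.607,-.296,.15,9))
E
```

```text
((615.3463134765625, -299.6862487792969), (23.745241165161133, 88.1238021850586), 6.666524887084961) [ 0.61520916 -0.29955327  0.08485528] 0.08471271272936987 299
((615.4083251953125, -299.66680908203125), (23.5412654876709, 88.0210189819336), 6.305018424987793) [ 0.6154424  -0.30001396  0.08542448] 0.08503291809573743 260
((616.052734375, -306.9251708984375), (73.90303802490234, 154.50576782226562), 3.879218578338623)
padcorner [ 0.65219543 -0.38429259]
padcorner [ 0.58304005 -0.38847427]
padcorner [ 0.57351338 -0.2485137 ]
padcorner [ 0.64139154 -0.23028253]
scr base top corner [ 0.60019338 -0.37046833]
scr base top corner [ 0.58781322 -0.23766474]
scr base top corner [ 0.63039788 -0.23416243]
yellow ((547.2313232421875, -27.877288818359375), (293.6341857910156, 194.0216064453125), 87.94715118408203)
tilt z [-0.001 -0.001 -1.   ] ang 67.7
-> [ 0.35  0.3   0.25 20.  ] row [-1.051, -0.821, -0.058, 0.555] calls 2 rows>= 5
-> [0.5  0.   0.25 9.  ] row [-1.666, 0.192, -0.0, 0.128] calls 2 rows>= 6
-> [ 0.607 -0.296  0.25   9.   ] row [-1.545, 0.297, -0.0, -0.0] calls 2 rows>= 6
-> [ 0.607 -0.296  0.15   9.   ] row [0.0, 0.0, 0.5, -0.0] calls 1 rows>= 2
```

```bash
python3 -m handwheel '[[[-1,-0.8,-0.05,0.5],[-1,-0.8,-0.05,0.5],[-1,-0.8,-0.05,0.5],[-1,-0.8,-0.05,0.5],[-1,-0.8,-0.05,0.5]]]' 85 && python3 - <<'E'
from h import *
state()
go((.5,0.1,.25,7),(.58,-.1,.25,7),(.605,-.296,.25,7))
E
```

```text
time_s: 0.72
eef_pos: [0.344, 0.3052, 0.2493]
eef_rot: [0.0, 0.542, 0.84, -0.0]
wrist_force: [-0.1, -0.1, 0.3]
opening: 0.994
grasp_force: 0.0
{'time_s': 0.725, 'q': [0.4672, -0.0944, 1.8723, -0.0008, 1.3636, 0.0424], 'eef_pos': [0.344, 0.3052, 0.2493], 'eef_rot': [0.0004, 0.5421, 0.8403, -0.0002], 'wrist_force': [-0.1091, -0.118, 0.2836], 'opening': 0.9944, 'grasp_force': 0.0}
tilt z [ 0.    -0.001 -1.   ] ang 24.3
-> [0.5  0.1  0.25 7.  ] row [-1.256, 0.287, -0.004, 0.202] calls 2 rows>= 5
-> [ 0.58 -0.1   0.25  7.  ] row [-1.041, 0.275, -0.0, -0.0] calls 2 rows>= 4
-> [ 0.605 -0.296  0.25   7.   ] row [-0.988, 0.005, -0.0, -0.0] calls 1 rows>= 4
```

```bash
python3 -m handwheel '[[[-1,0.25,0,0.2],[-1,0.25,0,0.2],[-1,0.25,0,0.2],[-1,0.25,0,0.2]]]' >/dev/null; python3 -m handwheel '[[[-1,0.5,0,0],[-1,0.5,0,0],[-1,0.5,0,0],[-1,0.5,0,0]]]' >/dev/null;  python3 -m handwheel '[[[-1,-0.05,0.2,0],[-1,-0.05,0.2,0],[-1,-0.05,0.2,0],[-1,-0.05,0.2,0],[-1,-0.05,0.2,0]]]' && python3 - <<'E'
from h import *
state(); c=snap('wrist','w0'); w=cloud(c)
Z=w[...,2]; g=(Z>.079)&(Z<.092); p=w[g]; print(cv2.minAreaRect((p[:,:2]*1000).astype(np.float32)),np.median(p[:,2]),len(p))
go((.6155,-.2997,.15,6.5),(.6155,-.2997,.049,6.5))
E
```

```text
time_s: 2.35
eef_pos: [0.6133, -0.2365, 0.2083]
eef_rot: [-0.001, 0.659, 0.752, 0.0]
wrist_force: [-0.3, 0.5, 0.5]
opening: 0.998
grasp_force: 0.0
{'time_s': 2.35, 'q': [-0.5486, 0.3874, 1.4121, 0.0007, 1.3441, -0.6804], 'eef_pos': [0.6133, -0.2365, 0.2083], 'eef_rot': [-0.001, 0.659, 0.7521, 0.0002], 'wrist_force': [-0.2848, 0.5402, 0.4842], 'opening': 0.9982, 'grasp_force': 0.0}
((664.8890991210938, -293.29193115234375), (121.82793426513672, 324.71624755859375), 79.75169372558594) 0.08380242412259947 2718
tilt z [-0.001  0.001 -1.   ] ang 7.6
-> [ 0.6155 -0.2997  0.15    6.5   ] row [-0.32, -0.033, 0.295, 0.013] calls 1 rows>= 2
-> [ 0.6155 -0.2997  0.049   6.5   ] row [0.0, 0.0, 0.505, -0.0] calls 1 rows>= 2
```

View pics/w0.png

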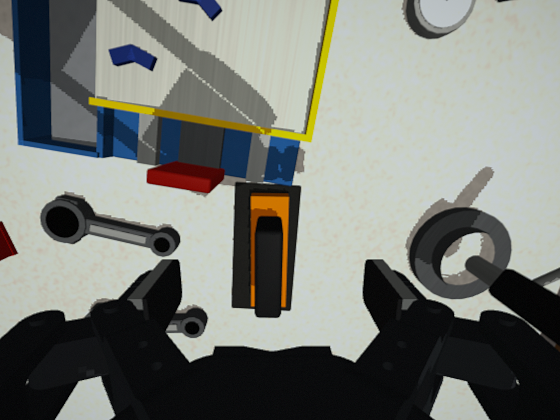

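Wrist view: the orange scraper with its black grip is at (270,250), between the open fingers, on the pad whose corners are (236,184), (300,187), (293,308) and (233,307). The handle is at (185,178) and a corner of the rim at (308,138).

```bash
python3 - <<'E'
from h import *
c=load('w0');P=[at(c,*q,.004)[:2] for q in[(236,184),(300,187),(293,308),(233,307)]]
print(np.round(P,4),np.mean(P,0),[round(np.linalg.norm(P[i]-P[i-1]),4) for i in range(4)])
w=cloud(c);Z=w[...,2];m=np.zeros(Z.shape,bool);m[210:320,235:300]=1;p=w[m&(Z>.079)&(Z<.095)]
print(cv2.minAreaRect((p[:,:2]*1000).astype(np.float32)),p.mean(0))
for q in[(310,140),(91,101)]:print('rim outer',at(c,*q,.064))
for q in[(290,127),]:print('rim inner bottom?',at(c,*q,.050))
E
python3 -m handwheel '[[[-0.315,-0.03,0.3,0.01],[-0.315,-0.03,0.3,0.01],[-0.315,-0.03,0.3,0.01],[-0.315,-0.03,0.3,0.01]]]'
```

```text
[[ 0.5723 -0.233 ]
 [ 0.6439 -0.227 ]
 [ 0.659  -0.3797]
 [ 0.5842 -0.3883]] [ 0.6148484  -0.30700488] [np.float64(0.1557), np.float64(0.0719), np.float64(0.1535), np.float64(0.0752)]
((617.8568115234375, -300.9387512207031), (25.689638137817383, 89.55718994140625), 6.523227214813232) [ 0.61736599 -0.29808454  0.08353279]
rim outer [ 0.6394231  -0.17433193  0.064     ]
rim outer [ 0.44681224 -0.16678137  0.064     ]
rim inner bottom? [ 0.62090298 -0.16532764  0.05      ]
time_s: 2.9
eef_pos: [0.6167, -0.299, 0.1508]
eef_rot: [0.001, 0.664, 0.748, 0.0]
wrist_force: [0.0, -0.0, 0.4]
opening: 0.994
grasp_force: 0.0
```

```bash
python3 -m handwheel '[[[0,0,0.3,0],[0,0,0.45,0],[0,0,0.51,0],[0,0,0.51,0],[0,0,0.51,0]]]' ; python3 -m handwheel '[[[0,0,0,0],[0,0,0,0],[0,0,0,0],[0,0,0,0],[0,0,0,0],[0,0,0,0],[0,0,0,0],[0,0,0,0]]]' 5;  python3 -m handwheel '[[[0,0,-0.3,0],[0,0,-0.5,0],[0,0,-0.6,0],[0,0,-0.6,0]]]'; python3 - <<'E'
from h import *
# plate frame estimate: yellow fit from wrist front-end corner and top cam
c=snap('top','top1'); hsv=cv2.cvtColor(c['color'],cv2.COLOR_RGB2HSV);H=hsv[...,0].astype(int);S=hsv[...,1]
w=cloud(c);cv2.imwrite('pics/top1p.png',cv2.resize(c['color'][140:270,190:380,::-1],None,fx=4,fy=4,interpolation=cv2.INTER_CUBIC))
E
```

```text
time_s: 3.52
eef_pos: [0.6173, -0.301, 0.0498]
eef_rot: [0.002, 0.664, 0.747, 0.0]
wrist_force: [-0.4, -1.1, -0.4]
opening: 0.998
grasp_force: 0.0
time_s: 4.53
eef_pos: [0.616, -0.3005, 0.0475]
eef_rot: [0.0, 0.665, 0.747, 0.0]
wrist_force: [1.9, 0.1, 1.6]
opening: 0.298
grasp_force: 62.3
time_s: 5.03
eef_pos: [0.6159, -0.3006, 0.1678]
eef_rot: [0.001, 0.665, 0.747, -0.0]
wrist_force: [-0.8, -0.7, -3.4]
opening: 0.298
grasp_force: 61.9
```

View pics/top1p.png

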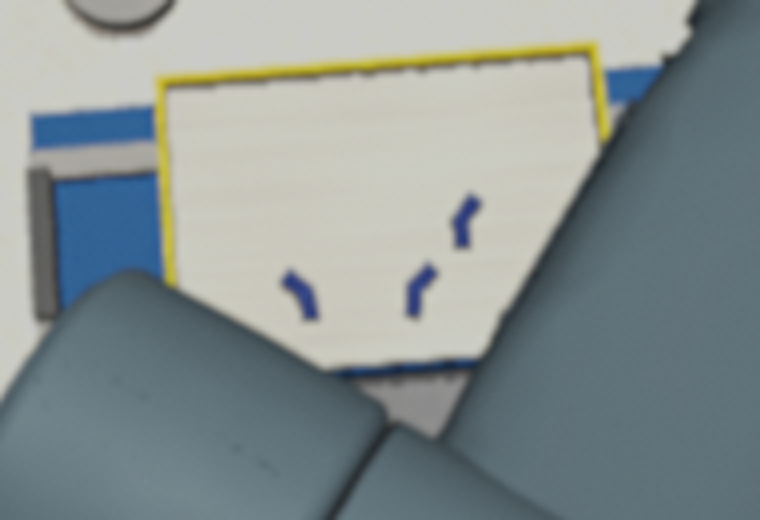

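Top view with the scraper lifted: the rim's outer corners are at (158,78) and (597,44) of this crop and the front edge runs through (330,370) to (485,360). Three chips are visible and the fourth is hidden by the arm.

```bash
cat >> h.py <<'E'
def fit(P0=None): pass
E
python3 - <<'E'
from h import *
c=load('top0'); f=lambda u,v,z:at(c,190+(u+.5)/4-.5,140+(v+.5)/4-.5,z)[:2]
A=f(157,77,.064);B=f(597,43,.064);C=f(330,369,.05);D=f(485,359,.05)
print(A,B,C,D,np.linalg.norm(A-B))
y=(A-B)/np.linalg.norm(A-B);x=np.array([y[1],-y[0]]);print('yaw',np.degrees(np.arctan2(x[1],x[0])), 'front yaw',np.degrees(np.arctan2(-(C-D)[0],(C-D)[1])))
mid=(A+B)/2; print('depth',(mid-C)@x,(mid-D)@x,'origin from rim',mid-x*.101,'from front',(mid-x*((mid-(C+D)/2)@x)+x*.098))
E
python3 -c "
from h import *
go((.58,-.26,.2,-2),(.6,-.1,.2,-2))"
```

```text
[0.64937928 0.11338317] [ 0.63873906 -0.17518654] [0.44674616 0.02282393] [ 0.44159137 -0.07648023] 0.28876580333276197
yaw -2.1116676510294554 front yaw -2.9715045739207424
depth 0.1991586581701918 0.20065086460140602 origin from rim [ 0.54312776 -0.02718011] from front [ 0.54222361 -0.02714678]
tilt z [-0.002  0.001 -1.   ] ang 6.7
-> [ 0.58 -0.26  0.2  -2.  ] row [0.219, -0.151, -0.171, 0.101] calls 1 rows>= 2
-> [ 0.6 -0.1  0.2 -2. ] row [0.803, 0.072, -0.0, -0.0] calls 1 rows>= 3
```

```bash
cat >> h.py <<'E'
PO=np.array([.543,-.027]);PY=-2.1
def pl(x,y,z,a=0):
    t=np.radians(PY); return (PO[0]+x*np.cos(t)-y*np.sin(t),PO[1]+x*np.sin(t)+y*np.cos(t),z,PY+a)
E
python3 -m handwheel '[[[0.2,-0.15,-0.15,0.1],[0.2,-0.15,-0.15,0.1],[0.2,-0.15,-0.15,0.1]]]' >/dev/null;python3 -m handwheel '[[[0.8,0,0,0],[0.8,0,0,0],[0.8,0,0,0],[0.8,0,0,0],[0.8,0,0,0]]]' ;python3 -c "
from h import *
go(pl(.04,-.07,.2),pl(.04,-.07,.1),pl(.04,-.07,.0942),pl(-.12,-.07,.0942))"
```

```text
time_s: 6.08
eef_pos: [0.5866, -0.1049, 0.1963]
eef_rot: [-0.0, 0.719, 0.695, -0.0]
wrist_force: [0.2, -0.5, -3.2]
opening: 0.297
grasp_force: 62.0
tilt z [-0.001 -0.    -1.   ] ang -1.9
-> [ 0.5804 -0.0984  0.2    -2.1   ] row [0.031, -0.032, -0.018, 0.003] calls 1 rows>= 1
-> [ 0.5804 -0.0984  0.1    -2.1   ] row [0.0, 0.0, 0.5, -0.0] calls 1 rows>= 2
-> [ 0.5804 -0.0984  0.0942 -2.1   ] row [0.0, 0.0, 0.029, -0.0] calls 1 rows>= 1
-> [ 0.4205 -0.0926  0.0942 -2.1   ] row [0.0, -0.8, -0.0, -0.0] calls 1 rows>= 3
```

```bash
python3 -m handwheel '[[[0.03,-0.03,0.3,0],[0.03,-0.03,0.45,0],[0.03,-0.03,0.49,0],[0.03,-0.03,0.505,0],[0.03,-0.03,0.505,0],[0.03,-0.03,0.505,0]]]';python3 -c "
from h import *
go(pl(.04,-.07,.0942),pl(-.12,-.07,.0942))"
```

```text
time_s: 6.82
eef_pos: [0.5818, -0.0986, 0.0978]
eef_rot: [0.001, 0.719, 0.695, 0.001]
wrist_force: [0.4, -0.3, -2.6]
opening: 0.301
grasp_force: 61.9
tilt z [ 0.002 -0.001 -1.   ] ang -1.9
-> [ 0.5804 -0.0984  0.0942 -2.1   ] row [0.001, -0.007, 0.018, 0.002] calls 1 rows>= 1
-> [ 0.4205 -0.0926  0.0942 -2.1   ] row [0.0, -0.8, -0.0, -0.0] calls 1 rows>= 3
```

```bash
python3 -m handwheel '[[[0,0,0.01,0],[0,0,0.015,0],[0,0,0.015,0],[0,0,0.015,0]]]';python3 -m handwheel '[[[0,0,0,0],[0,0,0,0]]]'
```

```text
time_s: 7.32
eef_pos: [0.5809, -0.098, 0.0935]
eef_rot: [0.0, 0.719, 0.695, 0.0]
wrist_force: [-0.6, 0.5, -0.9]
opening: 0.296
grasp_force: 62.0
time_s: 7.58
eef_pos: [0.5809, -0.098, 0.0935]
eef_rot: [0.0, 0.719, 0.695, 0.0]
wrist_force: [0.0, 0.2, -0.5]
opening: 0.296
grasp_force: 62.0
```

```bash
python3 -m handwheel '[[[0,-0.1,0,0],[0,-0.2,0,0],[0,-0.3,0,0],[0,-0.4,0,0],[0,-0.5,0,0],[0,-0.6,0,0],[0,-0.7,0,0],[0,-0.8,0,0],[0,-0.8,0,0],[0,-0.8,0,0]]]';python3 -m handwheel '[[[0,0,-0.2,0],[0,0,-0.3,0],[0.31,0.5,-0.3,0],[0.31,0.85,-0.3,0],[0.31,0.85,-0.3,0],[0.31,0.85,-0.3,0],[0.31,0.85,-0.3,0]]]';python3 -c "
from h import *
snap('wrist','w1')
go(pl(.05,-.01,.0942),pl(-.12,-.01,.0942))"
```

```text
time_s: 8.82
eef_pos: [0.4216, -0.0931, 0.0936]
eef_rot: [0.001, 0.719, 0.695, 0.0]
wrist_force: [0.6, 0.4, -2.6]
opening: 0.296
grasp_force: 61.8
time_s: 9.7
eef_pos: [0.5926, -0.0361, 0.1522]
eef_rot: [-0.001, 0.718, 0.696, -0.001]
wrist_force: [-0.3, 0.2, -3.3]
opening: 0.302
grasp_force: 62.3
tilt z [-0.001  0.    -1.   ] ang -1.9
-> [ 0.5926 -0.0388  0.0942 -2.1   ] row [-0.013, 0.003, 0.292, 0.003] calls 1 rows>= 1
-> [ 0.4227 -0.0326  0.0942 -2.1   ] row [-0.0, -0.85, -0.0, -0.0] calls 1 rows>= 3
```

View pics/w1.png

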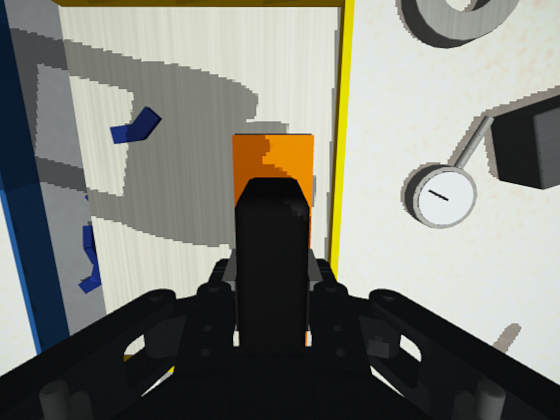

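Wrist view: chip 1 is still on the plate at (137,125), and chips now lie in the trough at about (88,250). Next are strokes B and C.

```bash
python3 -m handwheel '[[[0,0,0.15,0],[0,0,0.26,0],[0,0,0.29,0],[0,0,0.29,0],[0,0,0.29,0]]]'; python3 -m handwheel '[[[0,-0.1,0,0],[0,-0.2,0,0],[0,-0.3,0,0],[0,-0.4,0,0],[0,-0.5,0,0],[0,-0.6,0,0],[0,-0.7,0,0],[0,-0.8,0,0],[0,-0.85,0,0],[0,-0.85,0,0]]]';python3 -m handwheel '[[[0,0,-0.2,0],[0,0,-0.3,0],[0.4,0.5,-0.3,0],[0.4,0.85,-0.3,0],[0.4,0.85,-0.3,0],[0.4,0.85,-0.3,0],[0.4,0.85,-0.3,0]]]';python3 -c "
from h import *
go(pl(.05,.068,.0942),pl(-.12,.068,.0942))"
```

```text
time_s: 10.38
eef_pos: [0.5936, -0.0368, 0.0968]
eef_rot: [0.001, 0.719, 0.695, 0.001]
wrist_force: [0.3, 0.4, -3.1]
opening: 0.298
grasp_force: 62.1
time_s: 11.62
eef_pos: [0.4232, -0.031, 0.096]
eef_rot: [0.001, 0.719, 0.695, 0.0]
wrist_force: [0.8, -0.2, -2.8]
opening: 0.296
grasp_force: 62.2
time_s: 12.5
eef_pos: [0.5954, 0.0438, 0.1545]
eef_rot: [-0.001, 0.718, 0.696, -0.0]
wrist_force: [-0.2, -0.2, -3.7]
opening: 0.297
grasp_force: 62.6
tilt z [-0.001  0.    -1.   ] ang -1.9
-> [ 0.5955  0.0391  0.0942 -2.1   ] row [-0.023, 0.001, 0.302, 0.003] calls 1 rows>= 1
-> [ 0.4256  0.0454  0.0942 -2.1   ] row [0.0, -0.85, -0.0, -0.0] calls 1 rows>= 3
```

```bash
python3 -m handwheel '[[[-0.03,0,0.15,0],[-0.03,0,0.26,0],[-0.03,0,0.3,0],[-0.03,0,0.3,0],[-0.03,0,0.3,0]]]'; python3 -m handwheel '[[[0,-0.1,0,0],[0,-0.2,0,0],[0,-0.3,0,0],[0,-0.4,0,0],[0,-0.5,0,0],[0,-0.6,0,0],[0,-0.7,0,0],[0,-0.8,0,0],[0,-0.85,0,0],[0,-0.85,0,0]]]';python3 -m handwheel '[[[0,0,-0.2,0],[0,0,-0.4,0],[0,0.5,-0.5,0],[0,1,-0.5,0],[0,1,-0.5,0],[-0.3,1,-0.5,0],[-0.6,1,-0.5,0],[-1,1,-0.5,0],[-1,1,-0.5,0],[-1,1,-0.5,0]]]';python3 -c "
from h import *
c=snap('wrist','w2');d=snap('top','top2')
cv2.imwrite('pics/mix2.png',np.hstack([c['color'],cv2.resize(d['color'][140:280,190:400],None,fx=3,fy=3,interpolation=cv2.INTER_CUBIC)])[:,:,::-1][:,:1200])
im=cv2.imread('pics/mix2.png');cv2.imwrite('pics/mix2.png',cv2.resize(im,(800,int(800/im.shape[1]*im.shape[0]))))
go((.615,-.1,.2,5.8),(.615,-.307,.2,5.8))"
```

```text
time_s: 13.12
eef_pos: [0.596, 0.0374, 0.0967]
eef_rot: [0.001, 0.719, 0.695, 0.001]
wrist_force: [0.2, -0.3, -2.4]
opening: 0.294
grasp_force: 62.4
time_s: 14.38
eef_pos: [0.4257, 0.0431, 0.096]
eef_rot: [0.001, 0.719, 0.695, 0.0]
wrist_force: [1.0, 0.2, -2.5]
opening: 0.294
grasp_force: 62.6
time_s: 15.62
eef_pos: [0.6189, -0.1648, 0.195]
eef_rot: [-0.0, 0.72, 0.694, 0.0]
wrist_force: [0.3, 0.6, -2.8]
opening: 0.298
grasp_force: 62.6
tilt z [-0.     0.001 -1.   ] ang -1.9
-> [ 0.615 -0.1    0.2    5.8  ] row [0.31, -0.029, -0.025, -0.089] calls 1 rows>= 2
-> [ 0.615 -0.307  0.2    5.8  ] row [-1.03, -0.105, -0.0, -0.0] calls 2 rows>= 4
```

View pics/mix2.png

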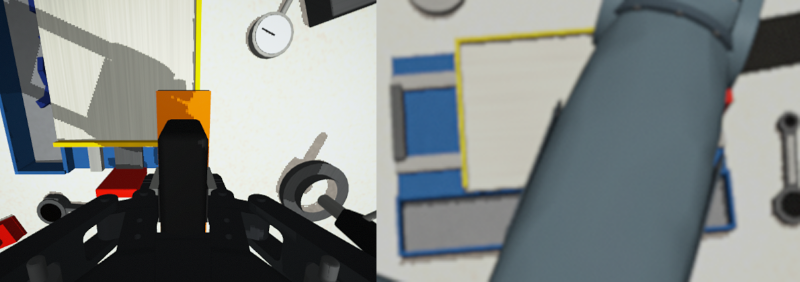

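```bash
python3 -m handwheel '[[[-0.7,0,0,-0.09],[-0.7,0,0,-0.09],[-0.7,0,0,-0.09],[-0.7,0,0,-0.09],[-0.7,0,0,-0.09]]]';python3 -c "
from h import *
d=snap('top','top3'); w=cloud(d); hsv=cv2.cvtColor(d['color'],cv2.COLOR_RGB2HSV);H=hsv[...,0].astype(int);S=hsv[...,1];V=hsv[...,2]
t=np.radians(PY);q=(w[...,:2]-PO);X=q[...,0]*np.cos(t)+q[...,1]*np.sin(t);Y=-q[...,0]*np.sin(t)+q[...,1]*np.cos(t)
m=(abs(X)<.097)&(abs(Y)<.138)&(w[...,2]<.08);print('plate px',m.sum(),'blue on plate',(m&(H>100)&(H<135)&(S>90)).sum(), 'dark', (m&(V<90)).sum())
cv2.imwrite('pics/top3c.png',cv2.resize(d['color'][140:280,180:400,::-1],None,fx=3.6,fy=3.6,interpolation=cv2.INTER_CUBIC))
go((.615,-.307,.06,5.8),(.615,-.307,.0485,5.8))"
```

```text
time_s: 16.35
eef_pos: [0.6145, -0.3007, 0.1951]
eef_rot: [-0.001, 0.669, 0.743, 0.0]
wrist_force: [1.0, 0.5, -2.3]
opening: 0.296
grasp_force: 62.4
plate px 6862 blue on plate 0 dark 1
tilt z [-0.     0.001 -1.   ] ang 6.0
-> [ 0.615 -0.307  0.06   5.8  ] row [-0.031, -0.001, 0.676, 0.002] calls 1 rows>= 3
-> [ 0.615  -0.307   0.0485  5.8   ] row [0.0, 0.0, 0.057, -0.0] calls 1 rows>= 1
```

View pics/top3c.png

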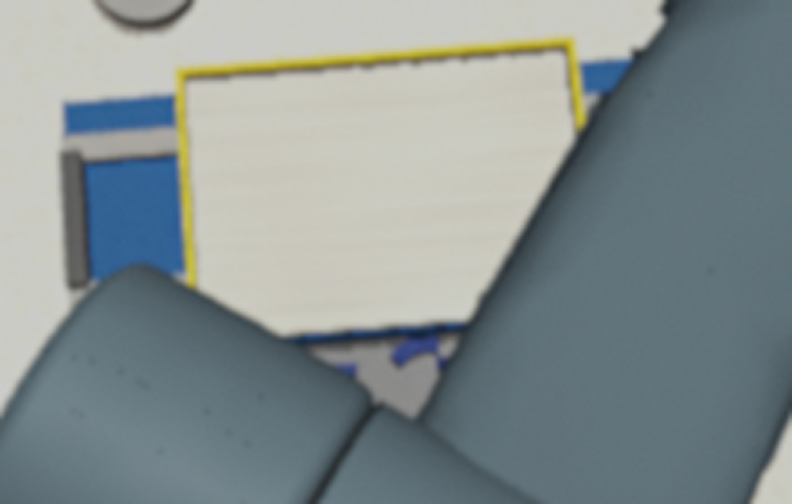

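The visible part of the plate is clean, the wrist view before covered the rest, and chips lie in the trough at (415,350) and (350,370). I now set the scraper down on the pad.

```bash
python3 -m handwheel '[[[-0.03,0,0.3,0],[-0.03,0,0.6,0],[-0.03,0,0.7,0],[-0.03,0,0.725,0],[-0.03,0,0.735,0],[-0.03,0,0.735,0],[-0.03,0,0.735,0]]]'; python3 -m handwheel '[[[0,0,0,0],[0,0,0,0],[0,0,0,0],[0,0,0,0]]]'  - ;python3 -m handwheel '[[[0,0,0,0],[0,0,0,0],[0,0,0,0],[0,0,0,0]]]' 85;python3 -m handwheel '[[[0,0,-0.3,0],[0,0,-0.6,0],[0,0,-0.8,0],[0,0,-0.8,0],[0,0,-0.8,0]]]'
```

```text
time_s: 17.27
eef_pos: [0.6155, -0.3099, 0.0502]
eef_rot: [0.001, 0.67, 0.742, 0.0]
wrist_force: [-0.1, -0.4, -2.5]
opening: 0.295
grasp_force: 62.5
time_s: 17.77
eef_pos: [0.6146, -0.3092, 0.0482]
eef_rot: [-0.0, 0.67, 0.742, 0.0]
wrist_force: [1.4, -0.7, -2.8]
opening: 0.292
grasp_force: 62.5
time_s: 18.27
eef_pos: [0.6147, -0.3093, 0.0485]
eef_rot: [0.0, 0.67, 0.742, 0.0]
wrist_force: [-0.1, 0.5, -0.1]
opening: 0.996
grasp_force: 0.0
time_s: 18.9
eef_pos: [0.6142, -0.3089, 0.2075]
eef_rot: [-0.001, 0.67, 0.742, -0.0]
wrist_force: [1.1, 0.8, -0.3]
opening: 0.993
grasp_force: 0.0
```

```bash
cat >> h.py <<'E'
def rods(c,zlo=.012,zhi=.03,big=1):
    w=cloud(c);V=c['color'].max(-1).astype(int);Z=w[...,2];sat=V-c['color'].min(-1)
    m=((Z>zlo)&(Z<zhi)&(sat<50)).astype(np.uint8); n,l,st,ce=cv2.connectedComponentsWithStats(m)
    for i in range(1,n):
        if st[i,4]<120: continue
        p=w[l==i][:,:2]; r=cv2.minAreaRect((p*1000).astype(np.float32)); L=max(r[1]);W=min(r[1])
        if not(60<L<170 and W<65): continue
        a=np.radians(r[2] if r[1][0]>r[1][1] else r[2]+90); d=np.array([np.cos(a),np.sin(a)])
        if d[0]<0:d=-d
        if L>120:  # refine: axis through end-disc centres
            t=p@d; lo,hi=t.min(),t.max(); e1=p[t<lo+.05];e2=p[t>hi-.05]
            o1=np.ptp(e1@[-d[1],d[0]]);o2=np.ptp(e2@[-d[1],d[0]])
            n_=np.array([-d[1],d[0]]); mid=lambda e:(np.max(e@n_)+np.min(e@n_))/2
            s=-1 if o2>o1 else 1
            b=d*(lo+hi)/2; c1=mid(p[t<lo+.055]);c2=mid(p[t>hi-.032] if s>0 else p[t>hi-.055])
            if s<0:c1=mid(p[t<lo+.032])
            # disc centres at lo+.025, hi-.015
            A=d*(lo+(.025 if s>0 else .015))+n_*c1; B=d*(hi-(.015 if s>0 else .025))+n_*c2
            u=(B-A)/np.linalg.norm(B-A)*s; ctr=(A+.05*u if s>0 else B+.05*u)
            print('rod? origin',np.round(ctr,4),'heading',round(np.degrees(np.arctan2(u[1],u[0])),1),'L,W',np.round([L,W],1),'px',np.round(ce[i]),'end widths',np.round([o1,o2],3),'border',st[i,0]==0 or st[i,0]+st[i,2]==560 or st[i,1]+st[i,3]==420)
        else: print('cap? rect',np.round(r[0],1),'L,W',np.round([L,W],1),'long axis',round(np.degrees(a),1),'px',np.round(ce[i]))
E
python3 -c "
from h import *
print('wrist');rods(snap('wrist','w3'));print('top');rods(snap('top','top4'))
c=load('top0');
for n,b,s in(('L',(248,376),(246,317)),('M',(566,345),(564,286)),('R',(632,315),(614,260))): 
  B=at(c,b[0]*.7,b[1]*.7,.02);S=at(c,s[0]*.7,s[1]*.7,.02);print(n,B,S,np.linalg.norm(B-S),np.degrees(np.arctan2(S[1]-B[1],S[0]-B[0])))
print('top0');rods(c)
"
```

```text
wrist
cap? rect [ 371.1 -178.5] L,W [61.5  4. ] long axis 88.0 px [29. 34.]
cap? rect [ 425.8 -203.1] L,W [113.   42.8] long axis 32.6 px [98. 60.]
rod? origin [ 0.4386 -0.3019] heading -6.5 L,W [149.6  51.9] px [ 95. 168.] end widths [0.052 0.029] border False
top
cap? rect [761.6 -18.1] L,W [98.8 58. ] long axis 41.1 px [279. 124.]
rod? origin [ 0.605  -0.5697] heading 12.9 L,W [159.3  25.5] px [482. 151.] end widths [0.025 0.02 ] border False
rod? origin [ 0.4829 -0.441 ] heading 8.1 L,W [148.7  52. ] px [446. 204.] end widths [0.052 0.03 ] border False
rod? origin [0.4501 0.2882] heading -3.0 L,W [147.7  38.8] px [171. 246.] end widths [0.039 0.03 ] border False
cap? rect [ 345.6 -512.4] L,W [88.9 30.6] long axis 159.6 px [481. 248.]
cap? rect [88.9 20. ] L,W [95.8 40.2] long axis 97.0 px [290. 376.]
L [0.39997016 0.28523696 0.02      ] [0.50875931 0.28120268 0.02      ] 0.10886393067370465 -2.123749093218624
M [ 0.3886538  -0.29544424  0.02      ] [ 0.49812004 -0.30982066  0.02      ] 0.11040624677066017 -7.48194492424994
R [ 0.42942828 -0.42512428  0.02      ] [ 0.53646237 -0.41082797  0.02      ] 0.10798463459135434 7.607847068061278
top0
cap? rect [762.5 -18.5] L,W [100.7  56.8] long axis 42.6 px [278. 124.]
rod? origin [ 0.6164 -0.5751] heading -173.2 L,W [161.   43.8] px [483. 147.] end widths [0.034 0.044] border False
rod? origin [ 0.4787 -0.4182] heading 8.3 L,W [149.8  52.8] px [438. 207.] end widths [0.053 0.029] border False
rod? origin [ 0.4383 -0.3007] heading -5.9 L,W [149.8  53.1] px [395. 227.] end widths [0.053 0.028] border False
rod? origin [0.449  0.2851] heading 0.0 L,W [146.9  50.2] px [173. 250.] end widths [0.05 0.03] border False
cap? rect [ 344.4 -514.6] L,W [88.6 35.3] long axis 158.1 px [481. 248.]
```

```bash
python3 -m handwheel '[[[0.13,-0.895,0.4,-0.9],[0.13,-0.895,0.4,-0.9],[0.13,-0.895,0.4,-0.9],[0.13,-0.895,0.4,-0.9],[0.13,-0.895,0.4,-0.9],[0.13,-0.895,0.4,-0.9],[0.13,-0.895,0.4,-0.9],[0.13,-0.895,0.4,-0.9],[0.13,-0.895,0.4,-0.9],[0.13,-0.895,0.4,-0.9]]]' 60; python3 -c "
from h import *
rods(snap('wrist','w4'))
go((.4336,-.3013,.06,83.5),(.4336,-.3013,.012,83.5))"
```

```text
time_s: 20.25
eef_pos: [0.4335, -0.3012, 0.1275]
eef_rot: [-0.001, 0.06, 0.998, 0.001]
wrist_force: [0.4, -0.6, -0.1]
opening: 0.704
grasp_force: 0.0
cap? rect [ 350.4 -501.5] L,W [87.9  8.1] long axis 161.9 px [  5. 134.]
rod? origin [ 0.4137 -0.2101] heading -168.6 L,W [122.4  61.4] px [382. 198.] end widths [0.021 0.061] border False
rod? origin [ 0.4389 -0.3027] heading -6.2 L,W [149.5  51.5] px [271. 197.] end widths [0.052 0.029] border False
rod? origin [ 0.4397 -0.1313] heading 88.0 L,W [141.4   1.2] px [475. 198.] end widths [0.001 0.001] border True
cap? rect [ 454.9 -452.9] L,W [93.1 54.2] long axis 174.5 px [103. 246.]
tilt z [-0.001  0.001 -1.   ] ang 83.2
-> [ 4.336e-01 -3.013e-01  6.000e-02  8.350e+01] row [0.0, -0.0, 0.338, -0.004] calls 1 rows>= 2
-> [ 4.336e-01 -3.013e-01  1.200e-02  8.350e+01] row [0.0, 0.0, 0.24, -0.0] calls 1 rows>= 1
```

```bash
python3 -m handwheel '[[[0,0,0.3,0],[0,0,0.5,0],[0,0,0.56,0],[0,0,0.575,0],[0,0,0.575,0],[0,0,0.575,0]]]'; python3 -m handwheel '[[[0,0,0,0],[0,0,0,0],[0,0,0,0],[0,0,0,0],[0,0,0,0]]]' 2 ;python3 -m handwheel '[[[0,0,-0.15,0],[0,0,-0.4,0],[0,0,-0.7,0],[0,0,-0.9,0],[0,0,-0.9,0],[0,0,-0.9,0]]]';python3 -c "
from h import *
go(pl(-.005,-.102,.2,90),pl(-.005,-.102,.064,90))"
```

```text
time_s: 21.05
eef_pos: [0.4349, -0.3026, 0.0149]
eef_rot: [0.001, 0.059, 0.998, -0.001]
wrist_force: [0.2, 0.9, 0.3]
opening: 0.699
grasp_force: 0.0
time_s: 21.68
eef_pos: [0.4342, -0.3018, 0.0139]
eef_rot: [0.0, 0.059, 0.998, -0.0]
wrist_force: [0.5, 1.8, 5.8]
opening: 0.196
grasp_force: 59.9
time_s: 22.42
eef_pos: [0.4331, -0.3007, 0.1916]
eef_rot: [-0.001, 0.059, 0.998, 0.001]
wrist_force: [-0.6, 0.8, -2.8]
opening: 0.192
grasp_force: 59.2
tilt z [-0.002  0.002 -1.   ] ang 83.2
-> [ 0.5343 -0.1287  0.2    87.9   ] row [-0.401, 0.914, -0.042, -0.055] calls 1 rows>= 4
-> [ 5.343e-01 -1.287e-01  6.400e-02  8.790e+01] row [0.0, 0.0, 0.68, -0.0] calls 1 rows>= 3
```

```bash
python3 -m handwheel '[[[-0.4,0.915,-0.04,-0.055],[-0.4,0.915,-0.04,-0.055],[-0.4,0.915,-0.04,-0.055],[-0.4,0.915,-0.04,-0.055],[-0.4,0.915,-0.04,-0.055],[-0.4,0.915,-0.04,-0.055]]]';python3 -c "
from h import *
go(pl(-.005,-.102,.0645,90))
snap('wrist','w5');snap('side','side1')"
```

```text
time_s: 23.18
eef_pos: [0.534, -0.1304, 0.2001]
eef_rot: [-0.001, 0.019, 1.0, 0.0]
wrist_force: [0.3, 0.4, -3.6]
opening: 0.189
grasp_force: 59.6
tilt z [-0.002  0.    -1.   ] ang 87.8
-> [ 5.343e-01 -1.287e-01  6.450e-02  8.790e+01] row [-0.001, 0.008, 0.678, -0.001] calls 1 rows>= 3
```

View pics/side1.png

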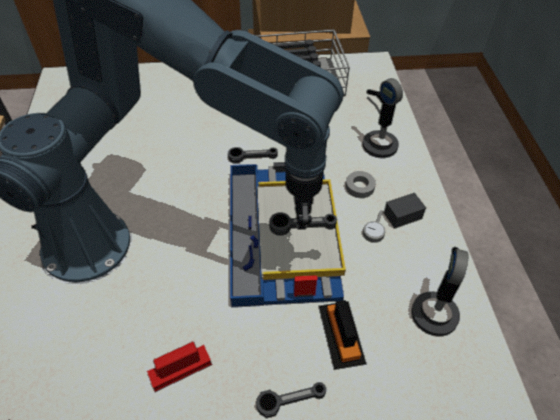

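Side view: the rod hangs level over the clean plate at (300,220), the chips are in the trough at (250,245), and the scraper stands on its pad at (345,333). I lower the rod onto the plate.

```bash
python3 -m handwheel '[[[0,0.01,0.3,0],[0,0.01,0.55,0],[0,0.01,0.65,0],[0,0.01,0.67,0],[0,0.01,0.68,0],[0,0.01,0.68,0],[0,0.01,0.68,0]]]';python3 -m handwheel '[[[0,0,0,0],[0,0,0,0],[0,0,0,0]]]' 32;python3 -m handwheel '[[[0,0,-0.2,0],[0,0,-0.5,0],[0,0,-0.8,0],[0,0,-0.8,0],[0,0,-0.8,0]]]' ; python3 -c "
from h import *
rods(snap('wrist','w6'),.06,.08);print('top');rods(snap('top','top5'))"
```

```text
time_s: 24.15
eef_pos: [0.5358, -0.1278, 0.0665]
eef_rot: [0.001, 0.018, 1.0, -0.0]
wrist_force: [0.8, 0.6, -2.4]
opening: 0.192
grasp_force: 59.6
time_s: 24.52
eef_pos: [0.5353, -0.1274, 0.0656]
eef_rot: [0.0, 0.018, 1.0, -0.0]
wrist_force: [-0.1, 0.2, 0.9]
opening: 0.377
grasp_force: 0.0
time_s: 25.15
eef_pos: [0.5349, -0.1272, 0.2251]
eef_rot: [0.0, 0.018, 1.0, -0.0]
wrist_force: [0.1, 0.2, -0.2]
opening: 0.373
grasp_force: 0.0
rod? origin [ 0.5405 -0.1286] heading -1.7 L,W [148.8  51.4] px [271. 188.] end widths [0.051 0.028] border False
cap? rect [ 603.1 -309.1] L,W [92.1 23.9] long axis 81.1 px [109. 272.]
top
cap? rect [762.5 -17.7] L,W [99.9 57.5] long axis 41.2 px [278. 124.]
rod? origin [ 0.4825 -0.4413] heading 9.1 L,W [148.9  54.3] px [446. 204.] end widths [0.054 0.029] border False
rod? origin [0.4489 0.2855] heading -0.4 L,W [147.8  50.5] px [173. 249.] end widths [0.051 0.03 ] border False
cap? rect [ 343.5 -516.5] L,W [88.5 39.2] long axis 157.0 px [481. 248.]
rod? origin [ 0.0423 -0.0752] heading 24.8 L,W [130.8  44.6] px [333. 392.] end widths [0.042 0.042] border True
```

```bash
python3 -m handwheel '[[[0.15,-0.8,0,-0.12],[0.15,-0.8,0,-0.12],[0.15,-0.8,0,-0.12],[0.15,-0.8,0,-0.12]]]' 60 ; python3 -m handwheel '[[[0.2,-0.8,0.4,0],[0.2,-0.8,0.4,0],[0.2,-0.8,0.4,0],[0.2,-0.8,0.4,0],[0.2,-0.8,0.4,0]]]'; python3 -c "
from h import *
rods(snap('wrist','w7'))
go((.478,-.4417,.0135,98.5))"
```

```text
time_s: 25.75
eef_pos: [0.4976, -0.2884, 0.2231]
eef_rot: [-0.001, -0.07, 0.998, 0.001]
wrist_force: [0.1, 0.2, 0.3]
opening: 0.703
grasp_force: 0.0
time_s: 26.38
eef_pos: [0.4827, -0.4486, 0.1439]
eef_rot: [-0.001, -0.072, 0.997, 0.001]
wrist_force: [0.3, 1.1, 0.1]
opening: 0.7
grasp_force: 0.0
cap? rect [ 353.9 -516.1] L,W [72. 27.] long axis 158.3 px [209.  38.]
rod? origin [ 0.4832 -0.4441] heading 8.8 L,W [148.5  52. ] px [277. 189.] end widths [0.052 0.029] border False
tilt z [-0.     0.001 -1.   ] ang 98.3
-> [ 4.780e-01 -4.417e-01  1.350e-02  9.850e+01] row [0.021, 0.038, 0.657, -0.002] calls 1 rows>= 3
```

```bash
python3 -m handwheel '[[[0.02,0.02,0.3,0],[0.02,0.02,0.55,0],[0.02,0.02,0.63,0],[0.02,0.02,0.65,0],[0.02,0.02,0.65,0],[0.02,0.02,0.65,0]]]'; python3 -m handwheel '[[[0,0,0,0],[0,0,0,0],[0,0,0,0],[0,0,0,0],[0,0,0,0]]]' 2 ;python3 -m handwheel '[[[0,0,-0.15,0],[0,0,-0.4,0],[0,0,-0.7,0],[0,0,-0.95,0],[0,0,-0.95,0],[0,0,-0.95,0]]]';python3 -c "
from h import *
go(pl(-.005,-.244,.2,90),pl(-.005,-.044,.2,90),pl(-.005,-.044,.064,90))"
```

```text
time_s: 27.18
eef_pos: [0.4792, -0.4481, 0.0177]
eef_rot: [0.001, -0.072, 0.997, -0.002]
wrist_force: [0.2, -0.2, -0.2]
opening: 0.704
grasp_force: 0.0
time_s: 27.8
eef_pos: [0.4783, -0.4468, 0.016]
eef_rot: [0.0, -0.072, 0.997, 0.0]
wrist_force: [-1.9, 2.7, 6.4]
opening: 0.189
grasp_force: 61.3
time_s: 28.55
eef_pos: [0.4773, -0.4459, 0.2031]
eef_rot: [-0.001, -0.072, 0.997, 0.001]
wrist_force: [-0.3, 0.5, -5.2]
opening: 0.191
grasp_force: 60.2
tilt z [-0.002  0.003 -1.   ] ang 98.2
-> [ 0.5291 -0.2707  0.2    87.9   ] row [-0.381, 0.83, 0.015, 0.12] calls 1 rows>= 3
-> [ 5.364e-01 -7.080e-02  2.000e-01  8.790e+01] row [-0.0, 1.0, -0.0, -0.0] calls 1 rows>= 4
-> [ 5.364e-01 -7.080e-02  6.400e-02  8.790e+01] row [0.0, 0.0, 0.68, -0.0] calls 1 rows>= 3
```

```bash
python3 -m handwheel '[[[-0.38,0.83,0,0.12],[-0.38,0.83,0,0.12],[-0.38,0.83,0,0.12],[-0.38,0.83,0,0.12],[-0.38,0.83,0,0.12]]]'; python3 -m handwheel '[[[0,1,0,0],[0,1,0,0],[0,1,0,0],[0,1,0,0],[0,1,0,0],[0,1,0,0]]]'; python3 -c "
from h import *
go(pl(-.005,-.044,.066,90))"
```

```text
time_s: 29.18
eef_pos: [0.5286, -0.2709, 0.2028]
eef_rot: [-0.002, 0.018, 1.0, 0.001]
wrist_force: [0.1, 0.0, -4.1]
opening: 0.191
grasp_force: 60.6
time_s: 29.92
eef_pos: [0.5368, -0.0738, 0.2049]
eef_rot: [-0.0, 0.019, 1.0, -0.0]
wrist_force: [0.4, -0.3, -3.9]
opening: 0.182
grasp_force: 60.9
tilt z [-0.    -0.001 -1.   ] ang 87.8
-> [ 5.364e-01 -7.080e-02  6.600e-02  8.790e+01] row [0.003, 0.015, 0.695, -0.001] calls 1 rows>= 3
```

Lower and release, then go over to the left rod.

```bash
python3 -m handwheel '[[[0,0.015,0.3,0],[0,0.015,0.55,0],[0,0.015,0.66,0],[0,0.015,0.69,0],[0,0.015,0.7,0],[0,0.015,0.7,0],[0,0.015,0.7,0]]]';python3 -m handwheel '[[[0,0,0,0],[0,0,0,0],[0,0,0,0]]]' 32;python3 -m handwheel '[[[0,0,-0.2,0],[0,0,-0.5,0],[0,0,-0.8,0],[0,0,-0.8,0],[0,0,-0.8,0]]]' ; python3 -c "
from h import *
rods(snap('wrist','w8'),.06,.08);print('top');rods(snap('top','top6'))
go((.5,.1,.2,89),(.444,.2855,.13,89))"
```

```text
time_s: 30.8
eef_pos: [0.5378, -0.0695, 0.0661]
eef_rot: [0.001, 0.018, 1.0, -0.0]
wrist_force: [-0.9, 0.1, -4.2]
opening: 0.191
grasp_force: 61.0
time_s: 31.18
eef_pos: [0.5373, -0.0689, 0.0657]
eef_rot: [0.0, 0.018, 1.0, -0.0]
wrist_force: [0.1, 0.3, -0.5]
opening: 0.379
grasp_force: 0.0
time_s: 31.8
eef_pos: [0.5367, -0.0687, 0.2251]
eef_rot: [0.0, 0.018, 1.0, -0.0]
wrist_force: [-0.7, -0.3, -0.2]
opening: 0.376
grasp_force: 0.0
rod? origin [ 0.5401 -0.1299] heading -3.4 L,W [141.9  52.2] px [210. 181.] end widths [0.052 0.024] border False
rod? origin [ 0.5432 -0.0706] heading -2.3 L,W [148.9  51.5] px [271. 189.] end widths [0.051 0.028] border False
cap? rect [ 602.6 -307.5] L,W [89.9 23.7] long axis 79.8 px [ 57. 273.]
top
rod? origin [ 0.6142 -0.5763] heading -170.0 L,W [158.8  40. ] px [483. 151.] end widths [0.034 0.04 ] border False
cap? rect [ 567.9 -650.7] L,W [75.1 46.9] long axis 101.4 px [519. 162.]
cap? rect [647.3 405.8] L,W [67.6 54.8] long axis 83.7 px [123. 176.]
rod? origin [0.4494 0.2858] heading 0.0 L,W [147.3  50.1] px [173. 249.] end widths [0.05 0.03] border False
cap? rect [ 344.3 -516. ] L,W [87.9 37.2] long axis 158.5 px [481. 248.]
rod? origin [ 0.0411 -0.0684] heading -146.0 L,W [147.7  54.6] px [327. 387.] end widths [0.05  0.054] border False
tilt z [-0.003  0.001 -1.   ] ang 87.9
-> [ 0.5  0.1  0.2 89. ] row [0.21, 0.835, 0.118, -0.013] calls 1 rows>= 3
-> [ 0.444   0.2855  0.13   89.    ] row [0.296, 0.922, 0.35, -0.0] calls 1 rows>= 4
```

```bash
python3 -m handwheel '[[[0.2,0.84,0,-0.01],[0.2,0.84,0,-0.01],[0.2,0.84,0,-0.01],[0.2,0.84,0,-0.01]]]' 60 ; python3 -m handwheel '[[[0.3,0.92,0.4,0],[0.3,0.92,0.4,0],[0.3,0.92,0.4,0],[0.3,0.92,0.4,0],[0.3,0.92,0.4,0],[0.3,0.92,0.4,0]]]'; python3 -c "
from h import *
rods(snap('wrist','w9'))
go((.444,.2855,.0135,89))"
```

```text
time_s: 32.4
eef_pos: [0.5011, 0.1034, 0.2235]
eef_rot: [-0.002, 0.008, 1.0, 0.0]
wrist_force: [0.4, -0.4, -0.5]
opening: 0.702
grasp_force: 0.0
time_s: 33.15
eef_pos: [0.4475, 0.2846, 0.1449]
eef_rot: [-0.0, 0.011, 1.0, -0.0]
wrist_force: [0.9, -0.1, 0.4]
opening: 0.701
grasp_force: 0.0
rod? origin [0.448  0.2851] heading -0.7 L,W [148.8  51.3] px [273. 188.] end widths [0.051 0.029] border False
cap? rect [434.1 211.9] L,W [108.3   1.2] long axis 177.9 px [187. 183.]
rod? origin [0.4484 0.1258] heading -92.0 L,W [163.2   1.2] px [ 87. 214.] end widths [0.001 0.001] border True
cap? rect [485.9 157.2] L,W [103.2  24.8] long axis 74.2 px [131. 255.]
tilt z [ 0. -0. -1.] ang 88.7
-> [4.440e-01 2.855e-01 1.350e-02 8.900e+01] row [0.019, 0.004, 0.659, -0.004] calls 1 rows>= 3
```

```bash
python3 -m handwheel '[[[0.02,0,0.3,0],[0.02,0,0.55,0],[0.02,0,0.64,0],[0.02,0,0.66,0],[0.02,0,0.66,0],[0.02,0,0.66,0]]]'; python3 -m handwheel '[[[0,0,0,0],[0,0,0,0],[0,0,0,0],[0,0,0,0],[0,0,0,0]]]' 2 ;python3 -m handwheel '[[[0,0,-0.15,0],[0,0,-0.4,0],[0,0,-0.7,0],[0,0,-0.95,0],[0,0,-0.95,0],[0,0,-0.95,0]]]';python3 -c "
from h import *
go(pl(-.005,.164,.2,90),pl(-.005,.014,.2,90),pl(-.005,.014,.064,90))"
```

```text
time_s: 33.95
eef_pos: [0.4446, 0.2864, 0.0151]
eef_rot: [0.002, 0.011, 1.0, 0.001]
wrist_force: [-0.3, -0.1, 0.3]
opening: 0.701
grasp_force: 0.0
time_s: 34.58
eef_pos: [0.4434, 0.2862, 0.014]
eef_rot: [0.0, 0.011, 1.0, 0.0]
wrist_force: [-0.9, 0.4, 6.8]
opening: 0.194
grasp_force: 60.2
time_s: 35.33
eef_pos: [0.4416, 0.2854, 0.2013]
eef_rot: [-0.001, 0.011, 1.0, -0.001]
wrist_force: [-1.0, -0.5, -4.3]
opening: 0.191
grasp_force: 59.7
tilt z [-0.003 -0.001 -1.   ] ang 88.8
-> [ 0.544   0.1371  0.2    87.9   ] row [-0.528, -0.73, 0.007, 0.01] calls 1 rows>= 3
-> [ 5.385e-01 -1.280e-02  2.000e-01  8.790e+01] row [0.0, -0.75, -0.0, -0.0] calls 1 rows>= 3
-> [ 5.385e-01 -1.280e-02  6.400e-02  8.790e+01] row [0.0, 0.0, 0.68, -0.0] calls 1 rows>= 3
```

```bash
python3 -m handwheel '[[[-0.53,-0.73,0,0.01],[-0.53,-0.73,0,0.01],[-0.53,-0.73,0,0.01],[-0.53,-0.73,0,0.01],[-0.53,-0.73,0,0.01]]]'; python3 -m handwheel '[[[0,-0.75,0,0],[0,-0.75,0,0],[0,-0.75,0,0],[0,-0.75,0,0],[0,-0.75,0,0]]]'; python3 -c "
from h import *
go(pl(-.005,.014,.0645,90))"
```

```text
time_s: 35.95
eef_pos: [0.5441, 0.1375, 0.2003]
eef_rot: [-0.003, 0.019, 1.0, 0.0]
wrist_force: [-0.0, 0.4, -4.8]
opening: 0.194
grasp_force: 60.1
time_s: 36.58
eef_pos: [0.5397, -0.0106, 0.2025]
eef_rot: [-0.001, 0.017, 1.0, 0.001]
wrist_force: [-0.2, 0.6, -3.6]
opening: 0.187
grasp_force: 60.7
tilt z [-0.002  0.001 -1.   ] ang 88.0
-> [ 5.385e-01 -1.280e-02  6.450e-02  8.790e+01] row [0.005, -0.011, 0.69, 0.001] calls 1 rows>= 3
```

```bash
python3 -m handwheel '[[[0,-0.01,0.3,0],[0,-0.01,0.55,0],[0,-0.01,0.66,0],[0,-0.01,0.69,0],[0,-0.01,0.695,0],[0,-0.01,0.695,0],[0,-0.01,0.695,0]]]';python3 -m handwheel '[[[0,0,0,0],[0,0,0,0],[0,0,0,0]]]' 32;python3 -m handwheel '[[[0,0,-0.2,0],[0,0,-0.5,0],[0,0,-0.8,0],[0,0,-0.8,0],[0,0,-0.8,0]]]' ; python3 -c "
from h import *
rods(snap('wrist','w10'),.06,.08);print('top')
c=snap('top','top7');rods(c,.024,.046)
print('top0');rods(load('top0'),.024,.046)
go((.6,.18,.2,89),(.63,.28,.13,89))"
```

```text
time_s: 37.45
eef_pos: [0.5409, -0.014, 0.0649]
eef_rot: [0.001, 0.018, 1.0, -0.0]
wrist_force: [-0.8, 0.1, -5.1]
opening: 0.193
grasp_force: 60.7
time_s: 37.83
eef_pos: [0.5408, -0.0145, 0.0648]
eef_rot: [0.0, 0.018, 1.0, -0.0]
wrist_force: [0.8, -0.6, -0.7]
opening: 0.376
grasp_force: 0.0
time_s: 38.45
eef_pos: [0.5401, -0.0143, 0.2242]
eef_rot: [0.0, 0.018, 1.0, -0.0]
wrist_force: [-0.7, -0.6, -0.4]
opening: 0.374
grasp_force: 0.0
rod? origin [ 0.5406 -0.1283] heading -2.0 L,W [149.1  52.2] px [155. 188.] end widths [0.052 0.03 ] border False
rod? origin [ 0.5427 -0.0716] heading -3.5 L,W [140.   52.3] px [214. 179.] end widths [0.052 0.023] border False
rod? origin [ 0.5458 -0.0151] heading -1.9 L,W [149.5  52. ] px [272. 188.] end widths [0.052 0.029] border False
top
cap? rect [622.5 281.4] L,W [74.6 30.2] long axis 178.1 px [169. 179.]
rod? origin [0.5998 0.6018] heading -173.9 L,W [125.2  17.8] px [ 45. 194.] end widths [0.01  0.017] border False
cap? rect [529.4 539.3] L,W [110.7  19.3] long axis 3.7 px [ 72. 224.]
cap? rect [525.9 384.7] L,W [71.9 30.5] long axis 165.1 px [131. 219.]
cap? rect [ 345.5 -510.9] L,W [86.  26.3] long axis 159.7 px [482. 249.]
top0
cap? rect [622.7 281. ] L,W [72.8 30. ] long axis 176.8 px [169. 179.]
cap? rect [526.  384.8] L,W [72.4 29.6] long axis 165.0 px [131. 219.]
cap? rect [ 345.6 -511.5] L,W [88.5 26.3] long axis 157.8 px [481. 250.]
tilt z [-0.003  0.001 -1.   ] ang 87.9
-> [ 0.6   0.18  0.2  89.  ] row [-0.268, 0.981, 0.113, -0.013] calls 1 rows>= 4
-> [ 0.63  0.28  0.13 89.  ] row [-0.141, 0.503, 0.35, -0.0] calls 1 rows>= 3
```

```bash
python3 -m handwheel '[[[-0.25,0.95,0,0],[-0.25,0.95,0,0],[-0.25,0.95,0,0],[-0.25,0.95,0,0],[-0.25,0.95,0,0]]]' 70 ; python3 -m handwheel '[[[-0.11,0.52,0.4,0],[-0.11,0.52,0.4,0],[-0.11,0.52,0.4,0],[-0.11,0.52,0.4,0],[-0.11,0.52,0.4,0]]]'; python3 -c "
from h import *
rods(snap('wrist','w11'),.024,.046)
go((.6225,.2812,.021,87.5))"
```

```text
time_s: 39.17
eef_pos: [0.5963, 0.1741, 0.2223]
eef_rot: [-0.002, 0.017, 1.0, -0.0]
wrist_force: [-0.3, -0.5, 0.2]
opening: 0.823
grasp_force: 0.0
time_s: 39.8
eef_pos: [0.624, 0.2752, 0.146]
eef_rot: [0.001, 0.019, 1.0, 0.0]
wrist_force: [0.2, -0.7, -0.3]
opening: 0.821
grasp_force: 0.0
cap? rect [526.  384.3] L,W [72.1 28.6] long axis 165.7 px [411.  78.]
cap? rect [622.2 280.4] L,W [71.2 27.8] long axis 177.3 px [278. 207.]
tilt z [ 0.003  0.    -1.   ] ang 87.8
-> [6.225e-01 2.812e-01 2.100e-02 8.750e+01] row [0.009, 0.029, 0.626, 0.004] calls 1 rows>= 3
```

View pics/w11.png

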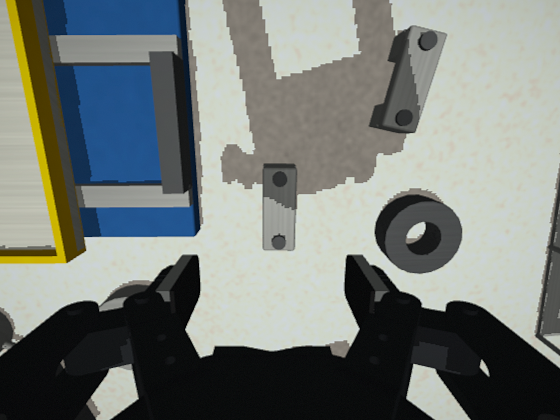

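Wrist view: cap A stands on its feet between the open fingers, with its bolt heads at (280,180) and (279,243). Cap B is at (411,78) and ring A, at (418,232), is clear of the fingers. I descend and grip.

```bash
python3 -m handwheel '[[[0.01,0.028,0.3,0],[0.01,0.028,0.5,0],[0.01,0.028,0.6,0],[0.01,0.028,0.62,0],[0.01,0.028,0.62,0],[0.01,0.028,0.62,0]]]'; python3 -m handwheel '[[[0,0,0,0],[0,0,0,0],[0,0,0,0],[0,0,0,0],[0,0,0,0]]]' 5 ;python3 -m handwheel '[[[0,0,-0.15,0],[0,0,-0.4,0],[0,0,-0.7,0],[0,0,-0.9,0],[0,0,-0.9,0],[0,0,-0.9,0]]]';python3 -c "
from h import *
go(pl(.045,.15,.2,90),pl(.045,.09,.2,90),pl(.045,.09,.071,90))"
```

```text
time_s: 40.6
eef_pos: [0.6227, 0.2829, 0.0225]
eef_rot: [0.002, 0.018, 1.0, 0.0]
wrist_force: [-0.1, -0.5, 0.9]
opening: 0.82
grasp_force: 0.0
time_s: 41.22
eef_pos: [0.6216, 0.2827, 0.021]
eef_rot: [0.001, 0.018, 1.0, 0.0]
wrist_force: [0.0, 0.3, 6.3]
opening: 0.31
grasp_force: 59.8
time_s: 41.98
eef_pos: [0.62, 0.2823, 0.1981]
eef_rot: [-0.002, 0.018, 1.0, -0.0]
wrist_force: [-0.4, 0.0, -1.9]
opening: 0.313
grasp_force: 59.6
tilt z [-0.003 -0.001 -1.   ] ang 87.9
-> [ 0.5935  0.1213  0.2    87.9   ] row [0.103, -0.809, -0.01, 0.0] calls 1 rows>= 3
-> [5.913e-01 6.130e-02 2.000e-01 8.790e+01] row [-0.0, -0.3, -0.0, -0.0] calls 1 rows>= 1
-> [5.913e-01 6.130e-02 7.100e-02 8.790e+01] row [0.0, 0.0, 0.645, -0.0] calls 1 rows>= 3
```

```bash
python3 -m handwheel '[[[0.1,-0.8,0,0],[0.1,-0.8,0,0],[0.1,-0.8,0,0],[0.1,-0.8,0,0],[0.1,-0.8,0,0]]]'; python3 -m handwheel '[[[0,-0.3,0.1,0],[0,-0.3,0.3,0],[0,-0.3,0.3,0],[0,-0.3,0.3,0]]]'; python3 -c "
from h import *
go(pl(.045,.09,.0715,90))"
```

```text
time_s: 42.6
eef_pos: [0.5944, 0.1237, 0.1982]
eef_rot: [-0.002, 0.018, 1.0, 0.0]
wrist_force: [1.2, 0.7, -1.3]
opening: 0.318
grasp_force: 59.9
time_s: 43.1
eef_pos: [0.5936, 0.0647, 0.1409]
eef_rot: [0.0, 0.017, 1.0, 0.0]
wrist_force: [0.2, -0.4, -1.8]
opening: 0.313
grasp_force: 60.1
tilt z [ 0.  0. -1.] ang 88.0
-> [5.913e-01 6.130e-02 7.150e-02 8.790e+01] row [0.011, -0.018, 0.347, 0.001] calls 1 rows>= 2
```

```bash
python3 -m handwheel '[[[0.01,-0.02,0.2,0],[0.01,-0.02,0.3,0],[0.01,-0.02,0.335,0],[0.01,-0.02,0.35,0],[0.01,-0.02,0.35,0],[0.01,-0.02,0.35,0]]]';python3 -m handwheel '[[[0,0,0,0],[0,0,0,0],[0,0,0,0]]]' 46;python3 -m handwheel '[[[0,0,-0.2,0],[0,0,-0.5,0],[0,0,-0.7,0],[0,0,-0.7,0],[0,0,-0.7,0]]]' ; python3 -c "
from h import *
rods(snap('wrist','w12'),.074,.096);print('top')
c=snap('top','top7');rods(c,.024,.046)
go((.56,.22,.2,75),(.526,.3845,.145,75))"
```

```text
time_s: 43.85
eef_pos: [0.5917, 0.0595, 0.0712]
eef_rot: [0.001, 0.018, 1.0, -0.0]
wrist_force: [-0.1, 0.5, -1.6]
opening: 0.31
grasp_force: 60.1
time_s: 44.22
eef_pos: [0.5912, 0.0595, 0.0706]
eef_rot: [0.0, 0.018, 1.0, -0.0]
wrist_force: [0.7, 1.6, -0.1]
opening: 0.539
grasp_force: 0.0
time_s: 44.85
eef_pos: [0.5906, 0.0596, 0.2097]
eef_rot: [-0.0, 0.018, 1.0, 0.0]
wrist_force: [0.3, -0.1, -0.5]
opening: 0.538
grasp_force: 0.0
cap? rect [592.5  58.8] L,W [71.4 27.8] long axis 177.1 px [271. 208.]
top
rod? origin [0.5498 0.5375] heading 1.0 L,W [137.6  16.6] px [ 72. 221.] end widths [0.017 0.007] border False
cap? rect [526.1 384.1] L,W [72.4 29.7] long axis 164.7 px [131. 219.]
cap? rect [ 345.3 -510.3] L,W [85.9 27.9] long axis 158.2 px [481. 249.]
tilt z [-0.003  0.    -1.   ] ang 87.9
-> [ 0.56  0.22  0.2  75.  ] row [0.179, 0.796, 0.042, 0.15] calls 1 rows>= 3
-> [ 0.526   0.3845  0.145  75.    ] row [0.377, 0.75, 0.275, -0.0] calls 1 rows>= 3
```

```bash
python3 -m handwheel '[[[0.18,0.8,0,0.15],[0.18,0.8,0,0.15],[0.18,0.8,0,0.15],[0.18,0.8,0,0.15],[0.18,0.8,0,0.15]]]' 70 ; python3 -m handwheel '[[[0.38,0.75,0.3,0],[0.38,0.75,0.3,0],[0.38,0.75,0.3,0],[0.38,0.75,0.3,0],[0.38,0.75,0.3,0],[0.38,0.75,0.3,0]]]'; python3 -c "
from h import *
rods(snap('wrist','w13'),.024,.046)
go((.526,.3843,.021,75))"
```

```text
time_s: 45.58
eef_pos: [0.5603, 0.2203, 0.209]
eef_rot: [-0.001, 0.13, 0.992, -0.001]
wrist_force: [-0.7, 0.3, 0.6]
opening: 0.822
grasp_force: 0.0
time_s: 46.32
eef_pos: [0.5274, 0.3836, 0.1508]
eef_rot: [0.0, 0.131, 0.991, 0.0]
wrist_force: [0.4, -0.6, 0.2]
opening: 0.818
grasp_force: 0.0
cap? rect [418.2 212.6] L,W [78.   3.5] long axis 177.8 px [ 29. 134.]
cap? rect [525.5 384.5] L,W [71.6 28. ] long axis 165.7 px [273. 206.]
cap? rect [637.2 558.5] L,W [81.6  6.5] long axis 0.5 px [494. 280.]
cap? rect [649.8 404.6] L,W [63.3 62.5] long axis 57.1 px [325. 322.]
tilt z [ 0.001  0.    -1.   ] ang 74.9
-> [5.260e-01 3.843e-01 2.100e-02 7.500e+01] row [0.007, 0.001, 0.65, -0.001] calls 1 rows>= 3
```

```bash
python3 -m handwheel '[[[0.01,0,0.3,0],[0.01,0,0.5,0],[0.01,0,0.62,0],[0.01,0,0.645,0],[0.01,0,0.645,0],[0.01,0,0.645,0]]]'; python3 -m handwheel '[[[0,0,0,0],[0,0,0,0],[0,0,0,0],[0,0,0,0],[0,0,0,0]]]' 5 ;python3 -m handwheel '[[[0,0,-0.15,0],[0,0,-0.4,0],[0,0,-0.7,0],[0,0,-0.9,0],[0,0,-0.9,0],[0,0,-0.9,0]]]';python3 -c "
from h import *
go(pl(-.045,.25,.2,90),pl(-.045,.09,.2,90),pl(-.045,.09,.071,90))"
```

```text
time_s: 47.12
eef_pos: [0.5256, 0.3861, 0.0232]
eef_rot: [0.001, 0.13, 0.991, 0.001]
wrist_force: [-0.4, -0.0, 0.3]
opening: 0.82
grasp_force: 0.0
time_s: 47.75
eef_pos: [0.5247, 0.3861, 0.0221]
eef_rot: [0.0, 0.13, 0.991, 0.0]
wrist_force: [-1.2, -0.5, 4.8]
opening: 0.318
grasp_force: 59.9
time_s: 48.5
eef_pos: [0.5232, 0.3853, 0.1993]
eef_rot: [-0.001, 0.13, 0.991, -0.001]
wrist_force: [-0.1, -0.2, -3.1]
opening: 0.317
grasp_force: 59.7
tilt z [-0.003 -0.001 -1.   ] ang 75.0
-> [ 0.5072  0.2245  0.2    87.9   ] row [-0.13, -0.797, -0.004, -0.15] calls 1 rows>= 3
-> [5.013e-01 6.460e-02 2.000e-01 8.790e+01] row [-0.0, -0.8, -0.0, -0.0] calls 1 rows>= 3
-> [5.013e-01 6.460e-02 7.100e-02 8.790e+01] row [0.0, 0.0, 0.645, -0.0] calls 1 rows>= 3
```

```bash
python3 -m handwheel '[[[-0.13,-0.8,0,-0.15],[-0.13,-0.8,0,-0.15],[-0.13,-0.8,0,-0.15],[-0.13,-0.8,0,-0.15],[-0.13,-0.8,0,-0.15]]]'; python3 -m handwheel '[[[0,-0.79,0,0],[0,-0.79,0,0],[0,-0.79,0,0],[0,-0.79,0.3,0],[0,-0.79,0.3,0],[0,-0.79,0.3,0]]]'; python3 -c "
from h import *
go(pl(-.045,.09,.0725,90))"
```

```text
time_s: 49.12
eef_pos: [0.5073, 0.2247, 0.1997]
eef_rot: [-0.001, 0.018, 1.0, -0.0]
wrist_force: [-0.9, -0.0, -2.2]
opening: 0.315
grasp_force: 60.1
time_s: 49.88
eef_pos: [0.5029, 0.0676, 0.142]
eef_rot: [0.0, 0.017, 1.0, 0.0]
wrist_force: [1.1, 0.3, -1.1]
opening: 0.312
grasp_force: 60.3
tilt z [ 0.  0. -1.] ang 88.0
-> [5.013e-01 6.460e-02 7.250e-02 8.790e+01] row [0.007, -0.015, 0.347, 0.001] calls 1 rows>= 2
```

```bash
python3 -m handwheel '[[[0.01,-0.015,0.2,0],[0.01,-0.015,0.3,0],[0.01,-0.015,0.335,0],[0.01,-0.015,0.35,0],[0.01,-0.015,0.35,0],[0.01,-0.015,0.35,0]]]';python3 -m handwheel '[[[0,0,0,0],[0,0,0,0],[0,0,0,0]]]' 46;python3 -m handwheel '[[[0,0,-0.2,0],[0,0,-0.5,0],[0,0,-0.7,0],[0,0,-0.7,0],[0,0,-0.7,0]]]' ;python3 -m handwheel '[[[0,-1,0,0],[0,-1,0,0],[0,-1,0,0],[0,-1,0,0]]]' 0; python3 -c "
from h import *
c=snap('wrist','w14');rods(c,.074,.096);rods(c,.06,.08)
go(pl(0,-.245,.2,90),pl(0,-.245,.088,90))"
```

```text
time_s: 50.62
eef_pos: [0.501, 0.0637, 0.0723]
eef_rot: [0.001, 0.018, 1.0, -0.0]
wrist_force: [0.1, -0.5, -2.2]
opening: 0.313
grasp_force: 60.3
time_s: 51.0
eef_pos: [0.5004, 0.0636, 0.0715]
eef_rot: [0.0, 0.018, 1.0, -0.0]
wrist_force: [-0.4, -0.1, -0.1]
opening: 0.539
grasp_force: 0.0
time_s: 51.62
eef_pos: [0.4997, 0.0637, 0.2107]
eef_rot: [-0.0, 0.018, 1.0, 0.0]
wrist_force: [-0.5, 0.9, -0.4]
opening: 0.536
grasp_force: 0.0
time_s: 52.12
eef_pos: [0.4917, -0.1392, 0.2094]
eef_rot: [-0.001, 0.02, 1.0, 0.0]
wrist_force: [-0.3, 1.4, -0.2]
opening: -0.003
grasp_force: 0.0
cap? rect [502.5  62.4] L,W [72.3 30. ] long axis 178.7 px [498. 209.]
cap? rect [592.3  58. ] L,W [72.1 29.3] long axis 177.7 px [479. 299.]
cap? rect [ 603.9 -324.8] L,W [68.8 17.6] long axis 111.4 px [ 84. 330.]
cap? rect [497.6  50.6] L,W [77.  26.8] long axis 157.9 px [480. 203.]
cap? rect [ 504.4 -127.3] L,W [78.5 51.6] long axis 177.4 px [285. 208.]
cap? rect [587.9  46.9] L,W [77.3 27.2] long axis 156.3 px [466. 287.]
cap? rect [ 602.1 -314.9] L,W [82.8  2.6] long axis 95.7 px [101. 318.]
tilt z [-0.003  0.001 -1.   ] ang 87.7
-> [ 0.534  -0.2718  0.2    87.9   ] row [-0.238, -0.656, 0.047, -0.002] calls 1 rows>= 3
-> [ 0.534  -0.2718  0.088  87.9   ] row [0.0, 0.0, 0.56, -0.0] calls 1 rows>= 2
```

View pics/w14.png

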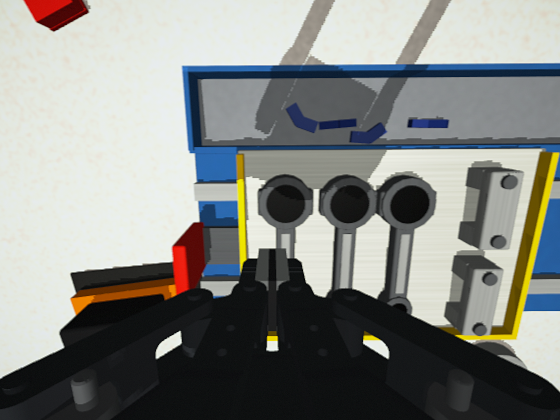

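Wrist view: all four chips lie in the trough (y about 125). Three rods lie flat side by side, with big ends at (285,200), (348,200) and (406,200), and both caps stand at (497,208) and (478,295). Everything is inside the rim. Next, the push.

```bash
python3 -m handwheel '[[[-0.24,-0.66,0,0],[-0.24,-0.66,0,0],[-0.24,-0.66,0,0],[-0.24,-0.66,0,0],[-0.24,-0.66,0.3,0],[-0.24,-0.66,0.5,0],[-0.24,-0.66,0.6,0],[-0.24,-0.66,0.6,0],[-0.24,-0.66,0.6,0]]]' 0;  python3 -m handwheel '[[[0,0.05,0,0],[0,0.1,0,0],[0,0.15,0,0],[0,0.2,0,0],[0,0.2,0,0]]]'; python3 -c "
from h import *
go(pl(0,-.122,.088,90))"
```

```text
time_s: 53.3
eef_pos: [0.5373, -0.2701, 0.0933]
eef_rot: [0.001, 0.018, 1.0, -0.001]
wrist_force: [-0.4, 0.5, 0.9]
opening: 0.0
grasp_force: 0.0
time_s: 53.92
eef_pos: [0.5376, -0.2289, 0.0914]
eef_rot: [-0.0, 0.018, 1.0, 0.0]
wrist_force: [0.1, 0.6, 0.6]
opening: -0.001
grasp_force: 0.0
tilt z [-0.  0. -1.] ang 88.0
-> [ 0.5385 -0.1489  0.088  87.9   ] row [0.009, 0.4, 0.017, 0.001] calls 1 rows>= 2
```

```bash
python3 -m handwheel '[[[0,0.03,0,0],[0,0.06,0,0],[0,0.09,0,0],[0,0.12,0,0],[0,0.15,0,0],[0,0.18,0,0],[0,0.21,0,0],[0,0.24,0,0],[0,0.27,0,0],[0,0.3,0,0]]]'; python3 -m handwheel '[[[0,0.02,0,0],[0,0.04,0,0],[0,0.06,0,0],[0,0.08,0,0],[0,0.1,0,0]]]'
```

```text
time_s: 55.18
eef_pos: [0.5398, -0.1715, 0.0915]
eef_rot: [0.0, 0.018, 1.0, -0.002]
wrist_force: [-5.1, -26.0, -4.3]
opening: -0.003
grasp_force: 12.6
time_s: 55.8
eef_pos: [0.5399, -0.1709, 0.0921]
eef_rot: [0.001, 0.018, 1.0, -0.017]
wrist_force: [-12.9, -96.6, -27.9]
opening: -0.001
grasp_force: 47.7
```

```bash
python3 -m handwheel '[[[0,-0.1,0,0],[0,-0.2,0,0],[0,-0.3,0,0],[0,-0.3,-0.3,0],[0,-0.3,-0.6,0],[0,-0.3,-0.6,0],[0,-0.3,-0.6,0]]]'; python3 -c "
from h import *
c=snap('side','side2');snap('top','top8');snap('wrist','w15')
cv2.imwrite('pics/side2c.png',cv2.resize(c['color'][140:330,200:400,::-1],None,fx=3,fy=3,interpolation=cv2.INTER_CUBIC))"
```

```text
time_s: 56.68
eef_pos: [0.5383, -0.2091, 0.211]
eef_rot: [-0.0, 0.018, 1.0, 0.0]
wrist_force: [-0.1, -0.2, -0.9]
opening: 0.001
grasp_force: 0.0
```

View pics/side2c.png

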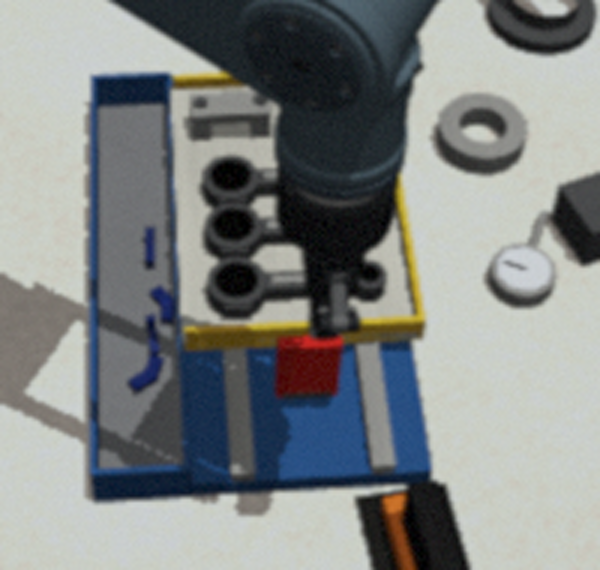

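View pics/w15.png

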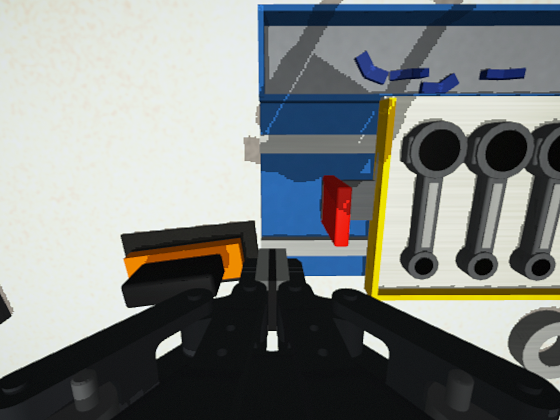

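Both views show the carriage pushed in, with the parts undisturbed on the plate and the rim corner now at (372,297). I measure how far it travelled.

```bash
python3 -c "
from h import *
c=load('w15');print('rim corner',at(c,372,297,.064),at(c,381,97,.064))
rods(c,.06,.08)
w=cloud(c);r=c['color'].astype(int);m=(r[...,0]>120)&(r[...,1]<60)&(w[...,2]>.1);print('handle top',w[m].mean(0),m.sum())
c=load('w14');w=cloud(c);r=c['color'].astype(int);m=(r[...,0]>120)&(r[...,1]<60)&(w[...,2]>.1);print('before',w[m].mean(0),m.sum())
d=load('top8');hsv=cv2.cvtColor(d['color'],cv2.COLOR_RGB2HSV);H=hsv[...,0].astype(int);S=hsv[...,1];
for f in('top2','top8'):
  d=load(f);hsv=cv2.cvtColor(d['color'],cv2.COLOR_RGB2HSV);H=hsv[...,0].astype(int);S=hsv[...,1];m=(H>20)&(H<35)&(S>110);m[:,:190]=0;m[:,370:]=0;m[:140]=0;m[250:]=0
  v,u=np.nonzero(m);q=np.array([at(d,a,b,.064)[:2] for a,b in zip(u,v)]);print(f,q.max(0),q.min(0))
cv2.imwrite('pics/top8c.png',cv2.resize(load('top8')['color'][130:280,170:430,::-1],None,fx=3,fy=3,interpolation=cv2.INTER_CUBIC))
"
```

```text
rim corner [ 0.63901019 -0.11002899  0.064     ] [ 0.44632529 -0.11150509  0.064     ]
cap? rect [ 602.6 -308.3] L,W [89.9 22.2] long axis 81.4 px [177. 274.]
handle top [ 0.53931795 -0.15297311  0.10969797] 828
before [ 0.53266684 -0.21706553  0.11153826] 621
top2 [0.6486952  0.12147844] [ 0.45541039 -0.06499223]
top8 [0.65091951 0.18756205] [ 0.45799837 -0.10928813]
```

View pics/top8c.png

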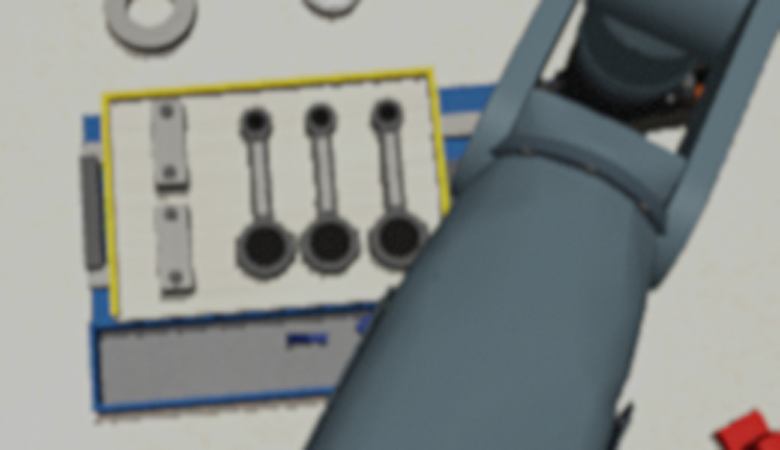

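```bash
python3 -c "
from h import *
for f in('top0','top8'):
  d=load(f);w=cloud(d)
  for v in(130+200//3,130+235//3):
    print(f,v)
    for u in range(194,222) if f=='top8' else range(194,236): print(u,np.round(w[v,u]*1000).astype(int).tolist(),d['color'][v,u].tolist(),end=' | ')
    print()
"
```

```text
top0 196
194 [576, 221, 3] [171, 172, 164] | 195 [577, 219, -1] [167, 168, 161] | 196 [577, 217, -1] [150, 151, 145] | 197 [563, 206, 51] [110, 111, 107] | 198 [562, 203, 53] [79, 79, 77] | 199 [563, 201, 47] [72, 73, 71] | 200 [562, 198, 52] [73, 74, 71] | 201 [562, 196, 50] [75, 74, 73] | 202 [563, 194, 47] [69, 68, 65] | 203 [565, 192, 37] [48, 51, 58] | 204 [568, 192, 25] [32, 54, 83] | 205 [568, 189, 21] [35, 71, 111] | 206 [567, 186, 26] [37, 77, 121] | 207 [566, 183, 27] [36, 75, 119] | 208 [567, 182, 21] [37, 77, 119] | 209 [567, 179, 20] [37, 76, 119] | 210 [567, 176, 22] [37, 76, 119] | 211 [566, 173, 23] [38, 77, 121] | 212 [566, 171, 22] [37, 76, 120] | 213 [566, 168, 20] [37, 77, 121] | 214 [566, 166, 20] [36, 76, 119] | 215 [565, 163, 21] [37, 76, 119] | 216 [565, 160, 21] [37, 77, 120] | 217 [564, 158, 23] [36, 76, 120] | 218 [564, 155, 23] [35, 75, 120] | 219 [563, 152, 25] [37, 76, 120] | 220 [562, 149, 26] [37, 76, 119] | 221 [562, 147, 26] [36, 75, 119] | 222 [563, 145, 21] [35, 75, 118] | 223 [560, 141, 31] [37, 76, 120] | 224 [561, 139, 24] [38, 78, 121] | 225 [5
[... 3332 characters left out ...]
 [526, 184, 63] [179, 174, 70] | 207 [526, 182, 62] [182, 173, 55] | 208 [527, 180, 57] [168, 161, 115] | 209 [527, 178, 53] [180, 179, 168] | 210 [528, 176, 47] [191, 191, 182] | 211 [-9223372036854775808, -9223372036854775808, -9223372036854775808] [193, 193, 182] | 212 [528, 171, 46] [193, 193, 183] | 213 [527, 168, 51] [192, 192, 182] | 214 [527, 165, 49] [192, 192, 182] | 215 [526, 162, 51] [192, 192, 181] | 216 [525, 160, 54] [192, 192, 181] | 217 [525, 157, 50] [192, 192, 181] | 218 [526, 155, 48] [192, 192, 181] | 219 [525, 152, 49] [192, 192, 181] | 220 [523, 149, 56] [191, 191, 180] | 221 [524, 147, 49] [184, 184, 173] | <string>:7: RuntimeWarning: invalid value encountered in cast
```

The rim moved about 65 mm. The hard 97 N reaction with under 1 mm of motion, and the grey stop bar right beside the carriage end, say it is home. I use the last picture for a look straight over the stop.

```bash
python3 -m handwheel '[[[0,1,-0.4,0],[0,1,-0.4,0],[0,1,-0.4,0],[0,1,-0.4,0],[0,1,-0.4,0]]]'; python3 -m handwheel '[[[0,0.65,-0.2,0],[0,0.65,-0.2,0],[0,0.65,-0.2,0],[0,0.65,-0.2,0],[0,0.65,-0.2,0]]]'; python3 -c "
from h import *
c=snap('wrist','w16');rods(c,.06,.08);rods(c,.074,.096)
d=snap('top','top9')
r=d['color'].astype(int);w=cloud(d);m=np.zeros(w.shape[:2],bool);m[130:180,370:425]=1;p=w[m&(w[...,2]>.079)];print('scraper',cv2.minAreaRect((p[:,:2]*1000).astype(np.float32)),np.median(p[:,2]))
print('ringa..');rods(d,.015,.04)"
```

```text
time_s: 57.45
eef_pos: [0.5455, -0.008, 0.291]
eef_rot: [-0.0, 0.016, 1.0, 0.0]
wrist_force: [0.1, -0.7, 0.1]
opening: -0.002
grasp_force: 0.0
time_s: 58.08
eef_pos: [0.55, 0.1182, 0.3298]
eef_rot: [-0.001, 0.019, 1.0, -0.0]
wrist_force: [-0.4, -0.4, 0.2]
opening: -0.0
grasp_force: 0.0
rod? origin [ 0.5426 -0.0628] heading -2.0 L,W [148.   52.2] px [133. 172.] end widths [0.052 0.029] border False
cap? rect [504.6 127.8] L,W [72.1 27.4] long axis 178.7 px [279. 148.]
cap? rect [594.8 124.2] L,W [71.9 27.2] long axis 177.7 px [278. 218.]
scraper ((614.0529174804688, -308.941162109375), (26.931806564331055, 90.35287475585938), 5.350075721740723) 0.08446060566162394
ringa..
cap? rect [747.1 -32.6] L,W [60.1 57.1] long axis 18.7 px [280. 124.]
cap? rect [653.3 405.2] L,W [68.5 65. ] long axis 39.2 px [122. 174.]
cap? rect [ 346.2 -512.5] L,W [88.9 30.4] long axis 159.7 px [481. 249.]
cap? rect [88.2  1.4] L,W [61.5 31.3] long axis 88.9 px [296. 378.]
cap? rect [ 54.8 -74.7] L,W [77.7 37.6] long axis 43.5 px [327. 385.]
cap? rect [51.5 73.1] L,W [75.  36.2] long axis 111.5 px [270. 396.]
```

View pics/w16.png

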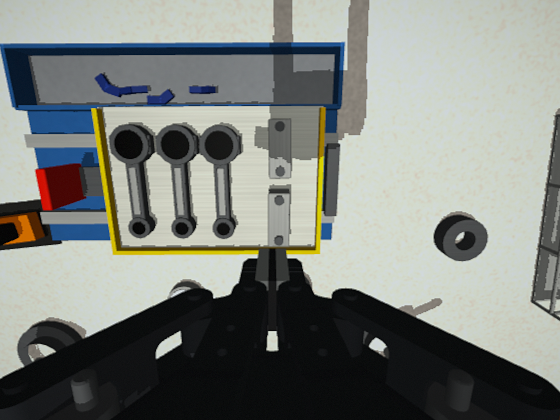

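```bash
python3 -c "
from h import *
d=load('w16');w=cloud(d)
for v in(170,195):
  print([(u,*np.round(w[v,u]*1000)[1:].astype(int).tolist(),d['color'][v,u].tolist()) for u in range(316,342)])
d=load('w11');w=cloud(d)
for v in(90,120,150):
  print([(u,*np.round(w[v,u]*1000)[1:].astype(int).tolist(),int(d['color'][v,u,2])) for u in range(144,190,2)])
"
```

```text
[(316, 178, 50, [197, 198, 180]), (317, 178, 55, [129, 120, 103]), (318, 178, 65, [151, 139, 0]), (319, 180, 63, [205, 200, 0]), (320, 181, 63, [216, 211, 0]), (321, 182, 65, [215, 210, 0]), (322, 184, 64, [221, 216, 0]), (323, 192, 22, [148, 151, 97]), (324, 192, 31, [17, 42, 84]), (325, 192, 37, [23, 22, 22]), (326, 192, 44, [31, 32, 32]), (327, 193, 49, [73, 75, 75]), (328, 194, 48, [87, 89, 90]), (329, 196, 48, [86, 88, 88]), (330, 197, 48, [85, 87, 87]), (331, 198, 48, [85, 87, 88]), (332, 200, 49, [85, 87, 88]), (333, 201, 48, [85, 86, 88]), (334, 203, 47, [85, 86, 87]), (335, 204, 49, [85, 86, 87]), (336, 205, 49, [85, 86, 86]), (337, 207, 47, [82, 83, 83]), (338, 208, 47, [99, 102, 100]), (339, 220, -1, [185, 188, 176]), (340, 221, -1, [215, 220, 205]), (341, 223, 0, [213, 218, 203])]
[(316, 177, 54, [150, 146, 136]), (317, 177, 64, [124, 108, 0]), (318, 179, 62, [195, 186, 0]), (319, 180, 63, [216, 208, 0]), (320, 181, 64, [214, 206, 0]), (321, 183, 63, [221, 212, 0]), (322, 190, 23, [148, 149, 98]), (323, 191, 30, [18, 43, 84]), (324, 191, 38, [25, 23, 23]), (325, 191, 46, 
[... 1304 characters left out ...]
, 48, 81), (174, 206, 48, 80), (176, 208, 48, 84), (178, 208, 44, 21), (180, 208, 40, 23), (182, 208, 34, 26), (184, 208, 28, 24), (186, 208, 23, 23), (188, 208, 17, 46)]
[(144, 171, 23, 142), (146, 172, 22, 142), (148, 174, 22, 141), (150, 176, 23, 141), (152, 178, 23, 141), (154, 179, 22, 140), (156, 181, 23, 141), (158, 192, 49, 116), (160, 193, 48, 79), (162, 195, 49, 80), (164, 196, 47, 82), (166, 198, 48, 81), (168, 199, 48, 81), (170, 201, 48, 82), (172, 202, 48, 81), (174, 203, 48, 82), (176, 205, 47, 81), (178, 206, 47, 84), (180, 207, 45, 38), (182, 207, 41, 22), (184, 207, 35, 23), (186, 208, 30, 26), (188, 207, 22, 22)]<string>:8: RuntimeWarning: invalid value encountered in cast
```

Last view: the chips are in the trough, the three rods and two caps lie inside the rim, the carriage end is at the stop bar and the scraper stands on its pad. Against 26 to 97 N of push the carriage moved only 0.6 mm, so it is home. I hand in.

```bash
python3 -c "
from bench import ctrl
print(ctrl.hand_in())"
```

```text
the job is handed in; nothing more can be done
None
```

I wiped all four chips into the trough, loaded the three rods and two caps on the clean plate, pushed the carriage until it stopped hard (0.6 mm of give from 26 to 97 N, though the images still show about 7 mm between its rim and the grey stop bar), left the scraper upright on its pad, and handed the job in at about 58 s; it returned no result.

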